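# Change over the bolts in a half-turn drilling fixture

### The job

Change over the bolts in the half-turn drilling fixture: lay every plain bolt that stands on the bench on its side in an empty pair of V-rests at the front of the turntable, well down in the V's with its head up against the stop bar in the middle; then pull the locking knob up, turn it a quarter turn anticlockwise so that it stays up, swing the turntable half a turn clockwise by its upright post, and turn the knob back and press it fully home in the other index hole so that the table is locked. Then take every drilled bolt, now at the front, out of its rests and lay it in the shallow tray. Leave the grease tin and the big nut behind the vise where they are.

Things in the scene. Friction and masses are not known exactly. Their poses are not given: they have to be found in the camera images.
- fixture: grey base of the drilling fixture, screwed to the bench. Origin under the turntable's axis at bench height; own x points from the front (loading side) to the rear, y to the left. Round steel index plate 132 mm in radius, its top 36 mm above the bench; on it the table plate, 112 mm in radius, top at 42 mm
- drill_points (a point): midway between the two drill points, 110 mm above the bench, 90 mm behind the table's axis. The drill head that covers the rear rests reaches from 76 to 171 mm behind the axis and 45 mm to either side, 140 to 250 mm above the bench, motor on top to 343 mm; it stands on a column behind
- stop_bar (a point): centre of the top of the stop bar across the middle of the table, 88 mm above the bench, 18 mm thick, 104 mm wide; turns with the table. Either side of it are two pairs of V-rests for bolts pointing outward (90-degree V's 8 mm thick, 31 and 81 mm from the axis, 27 mm wide, top edges 2 mm below a seated bolt's axis, 42 mm of finger room between the two V's; pair to pair 66 mm)
- table (a joint): turntable angle, rad: 0 at the start; grows as the table turns clockwise seen from above; pi = half a turn, where the lock pin meets the other index hole (stops 0.06 past either end). Turns freely with light friction (0.15 N m) while the pin is up, and stays where it is left. The pin, when pressed, centres a table that is within 0.05 rad
- handle_top (a point): centre of the top of the round upright post, 17 mm in diameter, by which the table is swung; the post rises from 46 to 112 mm above the bench, 95 mm from the table's axis. It starts at the right-hand side and swings round the front to the left-hand side
- lock_lift (a joint): height of the locking knob and its pin, m: 0 = fully home, pin in the index hole, table locked; 0.016 = fully up. Lift it 0.0125 or more before turning; turned, it rests at about 0.012 and the table is free. Spring and snug fit resist: pull with about 8 N. Let go unturned over a hole it springs back down most or all of the way; press it home (about 5 N)
- lock_turn (a joint): turn of the locking knob, rad: 0 = its cross pin over the collar's slot (can go down), grows anticlockwise seen from above to 1.45; from about 0.6 on it stays up when let go. Turns only while lifted
- knob_top (a point): centre of the top of the locking knob's black T-bar, 14 mm thick, 44 mm long, 20 mm high, 109 mm above the bench when home. Own axes: y along the bar, x across it (the way to grip it); at turn 0 the bar lies along the fixture's y. It stands at the left of the fixture, 22 mm behind and 121 mm left of the table's axis; the collar below it reaches up to 75 mm above the bench
- seat1_head (a point): turns with the table: where the centre of a bolt's head end face lies when the bolt is seated in the first front pair of rests (left-hand of the two at the start), head against the stop bar; bolt axis 78 mm above the bench
- seat1_tip (a point): turns with the table: where that bolt's tip then lies, 87 mm outward from the stop bar
- seat2_head (a point): the same as seat1_head for the second front pair of rests (right-hand at the start)
- seat2_tip (a point): the same as seat1_tip for the second front pair of rests
- tray: shallow open steel tray 150 (own x) x 90 (own y) x 16 mm high, walls 3 mm, loose, 0.6 kg, right of the fixture; origin: centre of its underside
- big_nut: rusty hexagon nut 40 mm across, 22 mm high, lying on the bench, a bystander; origin: centre of its underside
- grease_tin: red grease tin with grey lid, 64 mm across, 47 mm high, a bystander; origin: centre of its underside
- plain1: a plain rusty bolt standing upright on its head on the bench at the left, beyond the vise (it may be absent), 87 mm long: hexagon head 28 mm across the flats (32 over the corners) and 12 mm thick, round shank 18 mm in diameter, 0.2 kg. Origin: centre of the flat end face of the head; own z axis along the shank from the head to the tip
- plain1_tip (a point): centre of that bolt's shank end (tip)
- drilled1: a drilled bolt (small cross hole near the tip) lying in a rear pair of V-rests at the start, left-hand one, head at the stop bar (it may be absent), 87 mm long: hexagon head 28 mm across the flats (32 over the corners) and 12 mm thick, round shank 18 mm in diameter, 0.2 kg. Origin: centre of the flat end face of the head; own z axis along the shank from the head to the tip
- drilled1_tip (a point): centre of that bolt's shank end (tip)
- plain2: a plain rusty bolt standing upright on its head on the bench at the left, beyond the vise (it may be absent), 87 mm long: hexagon head 28 mm across the flats (32 over the corners) and 12 mm thick, round shank 18 mm in diameter, 0.2 kg. Origin: centre of the flat end face of the head; own z axis along the shank from the head to the tip
- plain2_tip (a point): centre of that bolt's shank end (tip)
- drilled2: a drilled bolt (small cross hole near the tip) lying in a rear pair of V-rests at the start, right-hand one, head at the stop bar (it may be absent), 87 mm long: hexagon head 28 mm across the flats (32 over the corners) and 12 mm thick, round shank 18 mm in diameter, 0.2 kg. Origin: centre of the flat end face of the head; own z axis along the shank from the head to the tip
- drilled2_tip (a point): centre of that bolt's shank end (tip)
Mind the look-alikes: they are no part of the job. Leave any yellow look-alike of the plain2 alone.

How it is judged:
By the outcome, as a careful person would: the job done as asked, in the order asked, and still so for the second after the job is handed in, with the robot touching nothing.
Of plain1, plain2 only 1 to 2 are there at a start; the rules pass over those that are not, and their reading is None.
Of drilled1, drilled2 only 1 to 2 are there at a start; the rules pass over those that are not, and their reading is None.
At some moment in a run one of tray may be knocked a few centimetres aside while the robot is not near it.
It also fails if it takes over 210 s, if anything falls off the work surface, if the arm or the gripper's body presses on something with over 40 N, if the wrist force passes 120 N, or if a joint passes its speed limit or range.

### The arm

A 7-joint arm with a two-finger parallel gripper is mounted at the origin on a cart in front of the work surface, level with it; the furniture and walls round the work are solid. World frame = base frame: x ahead of the robot, y to its left, z up, the work surface at z = 0. Lengths are in mm, angles in rad, forces in N, time in s.
With the tool pointing down it reaches from about 425 to 875 mm from the base axis. Payload 4.7 kg.
Tool frame: the origin (TCP) lies midway between the tips of the shut fingers; the grasp point (between the pads) lies 19 mm behind it; z points along the fingers, y is the line along which they close (so a half turn about z gives the same grasp; the last joint's range is limited). The gripper opens to 87 mm and grips with 3 to 60 N. Pads are 19 mm wide; open, the fingers measure 117 mm over their backs; the gripper's body (75 mm by 190 mm) begins 51 mm behind the grasp point.
Start: joints at [0.014, 0.321, -0.07, 1.45, 0.023, 1.371, -0.057], TCP at [650.02, -0.025, 222.587] pointing down, gripper open.
Joint ranges: [-2.86, 2.86], [-0.3, 2.09], [-1.38, 1.24], [0.06, 2.45], [-1.56, 4.7], [0.09, 2.05], [-2.69, 2.69]. Speed limits (rad/s): [2.57, 2.57, 3.14, 3.14, 3.14, 3.14, 3.14].

### API

Orientations are given as a unit quaternion [w, x, y, z].
In Python, from plant import arm, read_camera gives the robot as it stands.
- The arm moves only by the tool carry_out, never from a script. Its argument "deltas" is a list of rows, each a list of 6 numbers: the shift along the world's x, y, z in cm, then the turn, a rotation vector about the world's x, y, z in degrees. In form: [[tx, ty, tz, rx, ry, rz], ...]. A call has 1 to 12 rows; each row shifts and turns the commanded pose from where the row before left it; what a row does not reach is not made up. A row lasts 1/12 s, in which the tool goes at most 41.7 mm and 7.16 degrees, less where a joint would pass 70% of its speed; a pose out of reach is approached as far as the arm can. A call with a gripper value outside its range is refused whole. "grip" is the opening, from 0 (shut) to 1 (fully open), set as the call begins (left out, the last holds). The fingers move at their own pace and stop on an object; the grip force is fixed at half the most. Time passes only in rows, so rows that do not move let the fingers close. It gives the time, the measured TCP pose, the force, the opening and the grip force at its end, in the units of the state.
- arm.state(): the state, without advancing time (a new reading comes with each control period).
- read_camera(name): name is "scene" or "side" or "wrist"; returns a dict with "color" (480x640x3 uint8, red, green, blue), "range_z" (480x640 float32, mm along the optical axis (not along the pixel's ray), 0 where there is no reading), "fx", "fy", "cx", "cy" (pixels), "world_from_camera" (4x4, takes a point from camera to world coordinates). Camera axes: x right, y down, z forward; pixel columns grow to the right and rows downward; lengths in mm; the calibration is good to about 2 mm. A picture is of the moment at which its call begins.
- arm.hand_in(): hands the job in; it is judged then, once.
The state is a dict: "time": time; "q": joint angles; "joint_vel": joint speeds; "effort": joint torques, N m; "tool_pos": TCP position; "orientation": TCP orientation; "force": force on the tool from outside, world axes, zero at the start; "torque": the same for the moment, N m; "finger_gap": finger opening in mm; "finger_force": force on a finger pad.
Only numpy, scipy, OpenCV 4.12 (cv2) and the standard library are available. Lean on these libraries where they do the work, as an engineer would, in place of code of your own. Each camera call takes 0.05 s, during which the arm holds its last target. There are 200 camera calls.

## Working session

There is one attempt and no reset: what is moved stays moved. The work goes in short steps, Python scripts to look and compute and a tool call to move; the robot and the scene stay as the last step left them, time stands still between calls to the robot, and variables do not carry over. Pictures are saved under pics/ and viewed, at most 14 in all, crops included, and the job is handed in when it is done.

Besides the shell and the picture viewer there is one more tool, called after "Request:" by a JSON object that holds its "fn" and its "kwargs", one argument or row to a line. carry_out: Moves the arm, as the interface text tells. Its arguments: {"type":"object","properties":{"deltas":{"type":"array","items":{"type":"array","items":{"type":"number"}}},"grip":{"type":"number"}},"required":["deltas"]}

```bash
ls; mkdir -p pics; cat > h.py <<'E'
import numpy as np, cv2
from plant import arm, read_camera
def snap(n,f=None):
    c=read_camera(n)
    if f: cv2.imwrite('pics/'+f,c['color'][:,:,::-1])
    np.savez('/tmp/'+n+'.npz',**c)
    return c
def cloud(c):
    z=c['range_z'].astype(float);v,u=np.mgrid[0:480,0:640]
    P=np.stack([(u-c['cx'])/c['fx']*z,(v-c['cy'])/c['fy']*z,z,np.ones_like(z)],-1)@np.asarray(c['world_from_camera']).T
    P=P[...,:3]; P[z==0]=np.nan
    return P
def ray(c,u,v,h):
    T=np.asarray(c['world_from_camera']);d=T[:3,:3]@np.array([(u-c['cx'])/c['fx'],(v-c['cy'])/c['fy'],1]);o=T[:3,3]
    return o+d*(h-o[2])/d[2]
E
python3 - <<'E'
from h import *
a=snap('scene','s0.png');b=snap('side','d0.png')
for c in (a,b): print(np.round(c['world_from_camera'],2).tolist(),c['fx'])
print(arm.state())
E
```

```text
pics
[[0.53, -0.42, 0.74, -222.64], [-0.85, -0.27, 0.46, -637.17], [0.01, -0.87, -0.5, 560.78], [0.0, 0.0, 0.0, 1.0]] 456.47651504175985
[[-0.96, -0.1, 0.26, 202.17], [-0.28, 0.37, -0.88, 733.03], [-0.01, -0.92, -0.38, 502.26], [0.0, 0.0, 0.0, 1.0]] 502.82127920942884
{'time': 0.1, 'q': array([ 0.01412643,  0.32175218, -0.0700823 ,  1.45156107,  0.02259036,
        1.37083125, -0.05694378]), 'joint_vel': array([-0.00116461, -0.00246268,  0.00112148, -0.00194622, -0.00090921,
       -0.00017209, -0.00064912]), 'effort': array([ 1.37795760e-04, -4.92569017e+01, -4.06077392e-01, -3.13399816e+01,
       -6.42974046e-02,  3.95253638e-02,  6.49213871e-05]), 'tool_pos': array([ 6.49488057e+02, -6.45583340e-02,  2.21564690e+02]), 'orientation': array([-5.92593670e-04,  7.07122909e-01,  7.07090102e-01, -6.54020933e-04]), 'force': array([-0.31112497,  0.08526405, -0.30741849]), 'torque': array([-0.0016801 , -0.05756097,  0.01338794]), 'finger_force': 0.0, 'finger_gap': 87.03879787113658}
```

View pics/s0.png

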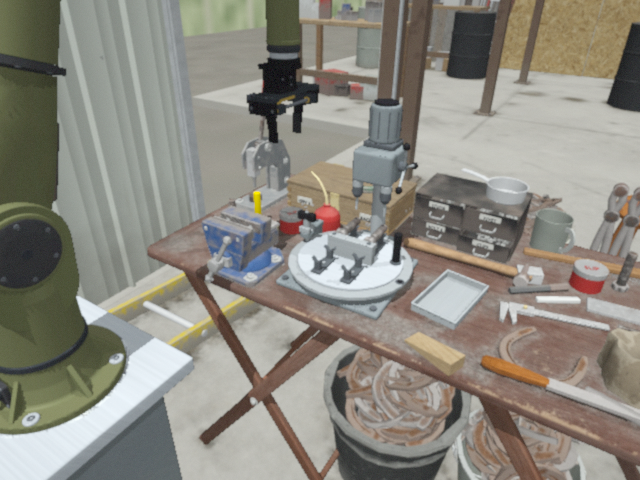

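View pics/d0.png

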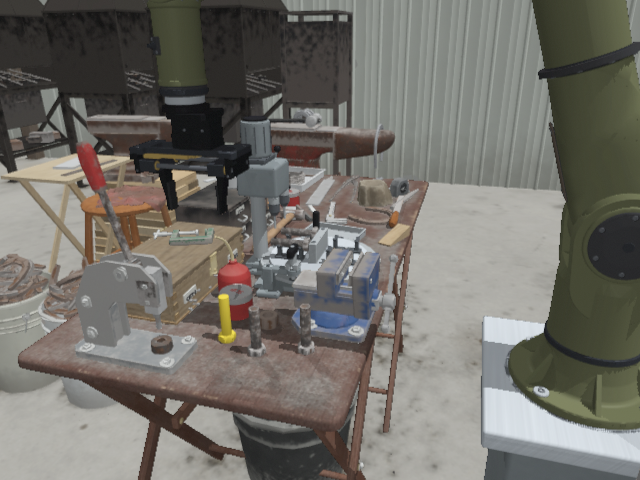

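The side view shows two rusty plain bolts at (256,330) and (306,330), with the yellow look-alike at (225,318). The scene view shows the fixture at (350,262), the post at (397,248), the tray at (450,298) and the knob near (322,216).

```bash
python3 - <<'E'
from h import *
a=snap('scene');b=snap('side');w=snap('wrist','w0.png')
A=cloud(a);B=cloud(b)
for n,(u,v) in dict(bolt1=(256,320),bolt1tip=(255,309),b2=(306,320),b2tip=(305,306),yel=(225,310)).items(): print(n,B[v,u].round(1))
for n,(u,v) in dict(post=(397,236),stop=(350,243),knob=(325,213),plate=(360,285),tray=(450,298),bench=(300,320)).items(): print(n,A[v,u].round(1))
def big(c,x,y,w_,h_,f): cv2.imwrite('pics/'+f,cv2.resize(c['color'][y:y+h_,x:x+w_,::-1],None,fx=4,fy=4,interpolation=cv2.INTER_CUBIC))
big(a,270,180,160,130,'s1.png');big(b,200,220,190,145,'d1.png')
E
```

```text
bolt1 [512.4  77.6  66.5]
bolt1tip [513.7  75.7  86. ]
b2 [434.2  51.6  63.9]
b2tip [438.3  42.7  84.9]
yel [579.7  56.1  62.9]
post [ 533.6 -353.5  112.3]
stop [ 502.1 -265.5   83.2]
knob [ 630.4 -127.3   60. ]
plate [ 432.1 -327.8   43.7]
tray [ 535.7 -477.3    8.1]
bench [ 341.5 -248.8  -15.3]
```

View pics/s1.png

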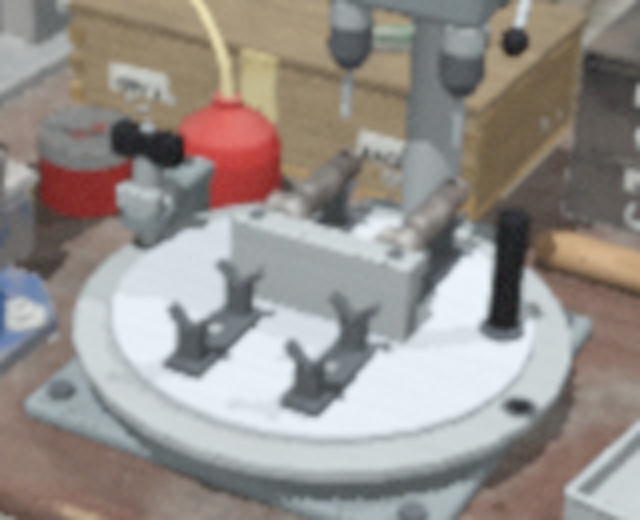

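View pics/d1.png

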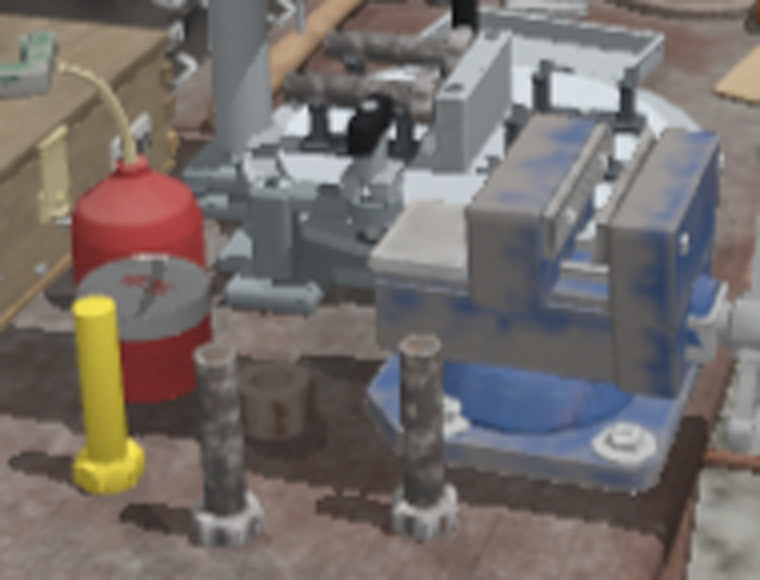

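View pics/w0.png

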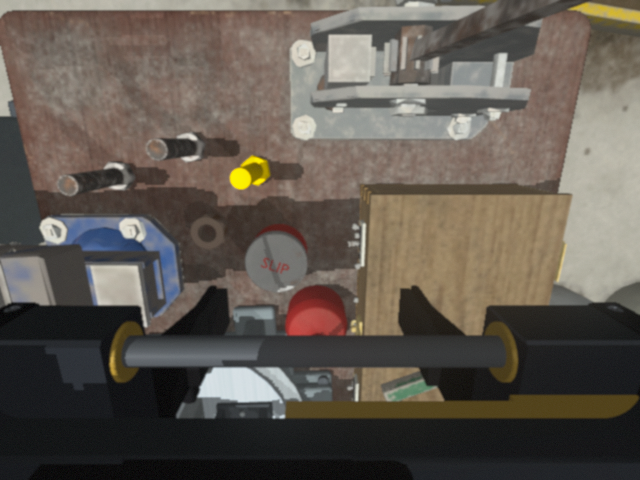

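The crops confirm both plain bolts standing, the yellow bolt apart, both drilled bolts in the rear rests, both front rests empty, and the black knob at scene px ~(307,215). Now measuring accurately.

```bash
python3 - <<'E'
from h import *
a=dict(np.load('/tmp/scene.npz'));b=dict(np.load('/tmp/side.npz'));w=dict(np.load('/tmp/wrist.npz'))
A=cloud(a);B=cloud(b);W=cloud(w)
def circ(P):
    x,y=P[:,0],P[:,1];s=np.linalg.lstsq(np.c_[x,y,np.ones_like(x)],x*x+y*y,rcond=None)[0]
    return s[0]/2,s[1]/2,np.sqrt(s[2]+(s[0]**2+s[1]**2)/4)
# table plate outline
col=a['color'].astype(int)
m=((col.min(2)>200)&(np.abs(A[...,2]-42)<6)).astype(np.uint8); m[:, :285]=0;m[:,420:]=0
cs,_=cv2.findContours(m,cv2.RETR_EXTERNAL,cv2.CHAIN_APPROX_NONE)
k=np.vstack([c.reshape(-1,2) for c in cs if len(c)>30]);hull=cv2.convexHull(k).reshape(-1,2)
P=np.array([ray(a,u,v,42) for u,v in hull]);print('plate',circ(P))
for it in range(3):
    cx,cy,r=circ(P);d=np.abs(np.hypot(P[:,0]-cx,P[:,1]-cy)-r);P=P[d<np.median(d)*2.5]
print('plate',circ(P),len(P))
def reg(C,z0,z1,x0,x1,y0,y1):
    q=C.reshape(-1,3);q=q[(q[:,2]>z0)&(q[:,2]<z1)&(q[:,0]>x0)&(q[:,0]<x1)&(q[:,1]>y0)&(q[:,1]<y1)];return q
for n,C in (('A',A),('B',B),('W',W)):
    q=reg(C,104,116,500,570,-390,-320);print(n,'post',len(q),q.mean(0).round(1))
    q=reg(C,100,116,480,580,-190,-100);print(n,'knob',len(q),q.mean(0).round(1),np.ptp(q,axis=0).round(0))
    q=reg(C,84,92,420,560,-330,-200);print(n,'bar',len(q),q.mean(0).round(1))
    if len(q)>20: print(cv2.minAreaRect(q[:,:2].astype(np.float32)))
    for t in ((513,72),(434,42),(580,56)):
        for z0,z1 in((20,75),(82,92)):
            q=reg(C,z0,z1,t[0]-25,t[0]+25,t[1]-25,t[1]+25)
            if len(q)>3: print(n,'bolt',t,z0,len(q),q.mean(0).round(1),q.min(0).round(0),q.max(0).round(0))
E
```

```text
plate (np.float64(500.2422624009082), np.float64(-268.9530652786306), np.float64(124.65763867863745))
plate (np.float64(502.71746783903893), np.float64(-266.453539832939), np.float64(126.66806143881188)) 26
A post 57 [ 539.8 -351.8  110.7]
A knob 127 [ 524.5 -142.6  107. ] [14. 45. 13.]
A bar 426 [ 515.7 -263.7   88.8]
((529.6886596679688, -260.4779357910156), (62.121009826660156, 104.2140121459961), 3.055696964263916)
A bolt (513, 72) 20 5 [522.3  69.   73.4] [513.  63.  72.] [530.  78.  75.]
A bolt (513, 72) 82 36 [517.4  70.8  86.8] [510.  63.  82.] [528.  82.  90.]
A bolt (434, 42) 82 19 [441.6  44.2  88.3] [434.  36.  86.] [451.  52.  90.]
A bolt (580, 56) 20 106 [582.4  45.5  54. ] [575.  38.  31.] [595.  57.  75.]
A bolt (580, 56) 82 32 [584.3  47.8  86.9] [575.  41.  82.] [596.  59.  91.]
B post 26 [ 538.3 -348.3  107.8]
B knob 82 [ 522.9 -135.   105.1] [13. 43.  9.]
B bar 240 [ 514.6 -256.5   86.4]
((527.9041748046875, -259.8934326171875), (61.5266227722168, 105.1756362915039), 1.4800466299057007)
B bolt (513, 72) 20 302 [514.8  78.9  48. ] [508.  69.  21.] [526.  84.  75.]

[... 368 characters left out ...]
] [592.  59.  87.]
W post 0 [nan nan nan]
W knob 179 [ 532.4 -152.5  107.8] [13. 20. 11.]
W bar 0 [nan nan nan]
W bolt (513, 72) 20 406 [527.5  73.5  49.5] [522.  64.  20.] [530.  82.  75.]
W bolt (513, 72) 82 430 [521.6  73.   87.3] [512.  64.  82.] [530.  82.  90.]
W bolt (434, 42) 20 646 [448.2  45.2  49.7] [441.  35.  20.] [451.  53.  75.]
W bolt (434, 42) 82 432 [443.   44.1  87.1] [432.  35.  82.] [451.  53.  90.]
W bolt (580, 56) 20 189 [594.1  52.4  50.1] [586.  41.  20.] [597.  58.  75.]
W bolt (580, 56) 82 380 [588.2  49.6  87.5] [579.  41.  82.] [597.  58.  90.]<stdin>:19: RuntimeWarning: Mean of empty slice.
  ret = um.true_divide(
<stdin>:21: RuntimeWarning: Mean of empty slice.
```

```bash
python3 - <<'E'
from h import *
a=dict(np.load('/tmp/scene.npz'));b=dict(np.load('/tmp/side.npz'));w=dict(np.load('/tmp/wrist.npz'))
A=cloud(a);B=cloud(b);W=cloud(w)
print(np.round(w['world_from_camera'],2).tolist(),w['fx'])
print('wrist bar-ish/knob',)
Q=np.vstack([B.reshape(-1,3),W.reshape(-1,3),A.reshape(-1,3)]);Q=Q[~np.isnan(Q[:,0])&(Q[:,2]<330)]
xs=np.arange(360,780,20);ys=np.arange(300,-140,-20)
print('     ',*['%4d'%x for x in xs])
for y in ys:
    r=[]
    for x in xs:
        q=Q[(abs(Q[:,0]-x)<10)&(abs(Q[:,1]-y)<10)][:,2]
        r.append('%4d'%np.percentile(q,97) if len(q)>2 else '   .')
    print('%5d'%y,*r)
for n,C in(('A',A),('B',B)):
    q=C.reshape(-1,3);q=q[(abs(q[:,2]-88)<4)&(q[:,0]>480)&(q[:,0]<512)&(q[:,1]<-195)&(q[:,1]>-330)]
    print(n,cv2.minAreaRect(q[:,:2].astype(np.float32)),q.mean(0))
    k=C.reshape(-1,3);k=k[(abs(k[:,2]-105)<8)&(k[:,0]>505)&(k[:,0]<545)&(k[:,1]<-105)&(k[:,1]>-175)]
    print('knob',cv2.minAreaRect(k[:,:2].astype(np.float32)))
E
```

```text
[[1.0, -0.0, -0.0, 649.62], [-0.0, -0.96, -0.3, 81.07], [-0.0, 0.3, -0.96, 384.72], [0.0, 0.0, 0.0, 1.0]] 349.79176187323964
wrist bar-ish/knob
       360  380  400  420  440  460  480  500  520  540  560  580  600  620  640  660  680  700  720  740  760
  300    . -710 -709 -708 -708 -707 -708 -707 -706 -708 -707 -707 -706 -707 -707 -707 -709 -710    .    . -709
  280 -709 -709 -709 -707 -710 -709 -708 -709 -707 -709 -708 -710 -708 -707 -708 -710 -708    .    . -707 -708
  260 -710 -709 -708 -709 -709 -706 -709 -708 -707 -707 -707 -707 -708 -708 -707 -707 -706    .    . -708 -707
  240 -711 -709 -708 -708 -708 -708 -709 -707 -708 -708 -707 -708 -710 -708 -709 -709 -706    . -707 -709 -707
  220 -709 -708 -708 -709 -706 -708 -707 -708 -709 -709 -704 -708 -708 -705 -708 -707    .    . -708 -708 -707
  200    2    1    1    2    1    2    1    1    2    1    1    1    1    1    1    1    0    0    0    0    0
  180    2    2    2    2    2    2    2    2    2    2    2    2    2    2    2    5    2    1    0    1    0
  160    2    2    2    2    2    2    2    2    2    2    2    2   
[... 1410 characters left out ...]
   85    5    2    2    2    6    5   55  106  120   57   88   89   89   90
 -120  127  119  125  128  124   18   13    2  109   71   57   57   28   58   95  101   82   88   90   90  100
A ((505.7647705078125, -261.7486877441406), (14.957953453063965, 104.18655395507812), 2.536303997039795) [ 504.55607826 -262.18772356   88.56782706]
knob ((525.9212036132812, -141.1465606689453), (13.179368019104004, 44.8565788269043), 1.7415729761123657)
B ((504.7416076660156, -260.49188232421875), (15.185995101928711, 105.1756362915039), 1.4800463914871216) [ 504.2244125  -255.17264495   85.94449179]
knob ((523.9193115234375, -137.8738250732422), (13.117154121398926, 42.54130554199219), 2.7133283615112305)
```

Two plain bolts are at about (519,73) and (441,45), tips 87–88 mm high, which matches the given length. The yellow bolt is at (588,50). The fixture axis is at about (505,-261), yaw about 2°. I'll go to a sideways-tilted pre-grasp.

Request:
{"fn": "carry_out", "kwargs": {
  "deltas": [
    [-1.3,2,0.5,-7,0,0],
    [-1.3,2,0.5,-7,0,0],
    [-1.3,2,0.5,-7,0,0],
    [-1.3,2,0.5,-7,0,0],
    [-1.3,2,0.5,-7,0,0],
    [-1.3,2,0.5,-7,0,0],
    [-1.3,2,0.5,-7,0,0],
    [-1.3,2,0.5,-7,0,0],
    [-1.3,2,0.5,-7,0,0],
    [-1.3,2,0.5,-7,0,0],
    [0,0,0,0,0,0],
    [0,0,0,0,0,0]
  ],
  "grip": 0.5
}}

```text
time: 1.25
tool_pos: [522.1, 198.6, 267.9]
orientation: [0.398, 0.581, 0.588, -0.398]
force: [0.6, -0.3, 0.3]
finger_gap: 43.5
finger_force: 0.0
```

```bash
cat > st.py <<'E'
from h import *
from scipy.spatial.transform import Rotation as R
s=arm.state();q=s['orientation'];M=R.from_quat([q[1],q[2],q[3],q[0]]).as_matrix()
print(round(s['time'],1),'q',s['q'].round(2),'tcp',s['tool_pos'].round(1),'y',M[:,1].round(3),'z',M[:,2].round(3),'grasp',(s['tool_pos']-19*M[:,2]).round(1),'F',s['force'].round(1),'gap',s['finger_gap'].round(1),s['finger_force'])
E
python3 st.py
```

```text
Traceback (most recent call last):
  File "st.py", line 4, in <module>
    print(round(s['time'],1),'q',s['q'].round(2),'tcp',s['tool_pos'].round(1),'y',M[:,1].round(3),'z',M[:,2].round(3),'grasp',(s['tool_pos']-19*M[:,2]).round(1),'F',s['force'].round(1),'gap',s['finger_gap'].round(1),s['finger_force'])
                                                                                                                                                                                               ^^^^^^^^^^^^^^^^^^^^^
AttributeError: 'float' object has no attribute 'round'
```

```bash
sed -i "s/s\['finger_gap'\].round(1)/round(s['finger_gap'],1)/" st.py; python3 st.py; python3 - <<'E'
from h import *
w=snap('wrist','w1.png');W=cloud(w).reshape(-1,3)
for t in ((520,73),(441,45)):
    q=W[(W[:,2]>25)&(W[:,2]<80)&(abs(W[:,0]-t[0])<20)&(abs(W[:,1]-t[1])<20)];t2=W[(W[:,2]>84)&(W[:,2]<92)&(abs(W[:,0]-t[0])<20)&(abs(W[:,1]-t[1])<20)]
    for k in (q,t2): print(t,len(k),k.mean(0).round(1),k.min(0).round(1),k.max(0).round(1)) if len(k) else 0
E
```

```text
1.2 q [-0.88  0.66  0.05  1.35  0.76  2.04 -0.79] tcp [522.1 198.6 267.9] y [ 1.     0.008 -0.006] z [ 0.005 -0.93  -0.367] grasp [522.  216.3 274.9] F [ 0.6 -0.3  0.3] gap 43.5 0.0
(520, 73) 1140 [520.1  79.7  52.4] [511.4  70.2  25.1] [529.1  83.9  80. ]
(520, 73) 221 [520.1  75.5  86.9] [511.8  64.1  84.1] [528.2  83.3  88.5]
(441, 45) 982 [442.5  50.4  52.7] [431.8  41.8  25.1] [450.1  54.2  80. ]
(441, 45) 180 [441.5  46.4  86.9] [432.4  35.2  84.2] [449.9  53.5  88.5]
```

The bolts are confirmed from close by: (520.3,73.5) and (441.3,44.5). Going down to the pre-grasp.

Request:
{"fn": "carry_out", "kwargs": {
  "deltas": [
    [-0.02,-0.5,-2,0,0,0],
    [-0.02,-0.5,-2,0,0,0],
    [-0.02,-0.5,-2,0,0,0],
    [-0.02,-0.5,-2,0,0,0],
    [-0.02,-0.5,-2,0,0,0],
    [-0.02,-0.5,-2,0,0,0],
    [-0.02,-0.5,-2,0,0,0],
    [-0.02,-0.5,-2,0,0,0],
    [0,-0.5,-2,0,0,0],
    [0,-0.4,-1.3,0,0,0],
    [0,0,0,0,0,0],
    [0,0,0,0,0,0]
  ]
}}

```text
time: 2.3
tool_pos: [522.8, 143.4, 77.8]
orientation: [0.395, 0.586, 0.585, -0.398]
force: [-0.5, 0.2, 0.7]
finger_gap: 43.5
finger_force: 0.0
```

```bash
python3 st.py
```

```text
2.3 q [-0.82  0.82  0.05  1.51  0.71  1.78 -1.  ] tcp [522.8 143.4  77.8] y [ 1.    -0.004 -0.003] z [-0.005 -0.929 -0.37 ] grasp [522.9 161.1  84.8] F [-0.5  0.2  0.7] gap 43.5 0.0
```

Request:
{"fn": "carry_out", "kwargs": {
  "deltas": [
    [-0.05,-1.46,-0.63,0,0,0],
    [-0.05,-1.46,-0.63,0,0,0],
    [-0.05,-1.46,-0.63,0,0,0],
    [-0.05,-1.46,-0.63,0,0,0],
    [-0.05,-1.46,-0.63,0,0,0],
    [-0.01,-1.46,-0.63,0,0,0],
    [0,0,0,0,0,0],
    [0,0,0,0,0,0]
  ]
}}

```text
time: 2.97
tool_pos: [520.1, 57.6, 40.5]
orientation: [0.396, 0.586, 0.585, -0.397]
force: [0.8, 0.4, 0.0]
finger_gap: 43.3
finger_force: 0.0
```

Request:
{"fn": "carry_out", "kwargs": {
  "deltas": [
    [0,0,0,0,0,0],
    [0,0,0,0,0,0],
    [0,0,0,0,0,0],
    [0,0,0,0,0,0],
    [0,0,0,0,0,0],
    [0,0,0,0,0,0]
  ],
  "grip": 0
}}

```text
time: 3.47
tool_pos: [519.6, 58.2, 39.1]
orientation: [0.396, 0.585, 0.586, -0.398]
force: [0.2, 0.8, 1.0]
finger_gap: 16.9
finger_force: 29.9
```

```bash
python3 st.py
```

```text
3.5 q [-0.75  0.8   0.07  1.67  0.76  1.63 -1.04] tcp [519.6  58.2  39.1] y [ 1.     0.    -0.003] z [-0.001 -0.929 -0.37 ] grasp [519.6  75.9  46.2] F [0.2 0.8 1. ] gap 16.9 29.896125878385647
```

Gripped at 46 mm from the head. Next: lift, roll the bolt level, and yaw while crossing to the fixture.

Request:
{"fn": "carry_out", "kwargs": {
  "deltas": [
    [0,0,3.5,0,0,0],
    [0,0,3.5,0,0,0],
    [0,0,3.5,0,0,0],
    [0,0,3.5,0,0,0],
    [0,0,3.5,0,0,0],
    [0,0,3.5,0,0,0],
    [0,0,0,6.92,0,0],
    [0,0,0,6.92,0,0],
    [0,0,0,6.92,0,0],
    [0,0,0,6.92,0,0],
    [0,0,0,6.92,0,0],
    [0,0,0,6.92,0,0]
  ]
}}

```text
time: 4.47
tool_pos: [519.3, 58.9, 249.7]
orientation: [0.161, 0.687, 0.69, -0.162]
force: [-0.3, -0.8, -1.8]
finger_gap: 17.4
finger_force: 29.9
```

Request:
{"fn": "carry_out", "kwargs": {
  "deltas": [
    [0,0,0,6.92,0,0],
    [0,0,0,6.92,0,0],
    [0,0,0,6.92,0,0],
    [0,0,0,6.92,0,0],
    [0,0,0,6.92,0,0],
    [0,0,0,6.92,0,0],
    [0,0,0,6.92,0,0],
    [-0.6,-2.7,0,0,0,-6.77],
    [-0.6,-2.7,0,0,0,-6.77],
    [-0.6,-2.7,0,0,0,-6.77],
    [-0.6,-2.7,0,0,0,-6.77],
    [-0.6,-2.7,0,0,0,-6.77]
  ]
}}

```text
time: 5.47
tool_pos: [488.0, -78.9, 248.3]
orientation: [-0.089, 0.867, 0.461, 0.165]
force: [0.5, -0.4, -1.4]
finger_gap: 16.9
finger_force: 29.9
```

Request:
{"fn": "carry_out", "kwargs": {
  "deltas": [
    [-0.6,-2.7,0,0,0,-6.77],
    [-0.6,-2.7,0,0,0,-6.77],
    [-0.6,-2.7,0,0,0,-6.77],
    [-0.6,-2.7,0,0,0,-6.77],
    [-0.6,-2.7,0,0,0,-6.77],
    [-0.6,-2.7,0,0,0,-6.77],
    [-0.6,-2.7,0,0,0,-6.77],
    [-0.6,-2.7,0,0,0,-6.77],
    [0,0,0,0,0,0],
    [0,0,0,0,0,0]
  ]
}}

```text
time: 6.3
tool_pos: [440.1, -293.6, 248.4]
orientation: [-0.004, 0.982, 0.018, 0.187]
force: [-0.1, 0.3, -1.9]
finger_gap: 16.9
finger_force: 29.9
```

```bash
python3 st.py; python3 - <<'E'
from h import *
w=snap('wrist','w2.png')
print(np.round(w['world_from_camera'],2).tolist())
E
```

```text
6.3 q [ 0.17 -0.2   0.48  1.98 -0.17  1.06 -0.82] tcp [ 440.1 -293.6  248.4] y [ 0.037 -0.999 -0.001] z [ 0.367  0.015 -0.93 ] grasp [ 433.1 -293.9  266.1] F [-0.1  0.3 -1.9] gap 16.9 29.90079655032787
[[0.04, -1.0, 0.08, 456.01], [-1.0, -0.04, 0.0, -293.67], [-0.0, -0.08, -1.0, 429.86], [0.0, 0.0, 0.0, 1.0]]
```

View pics/w2.png

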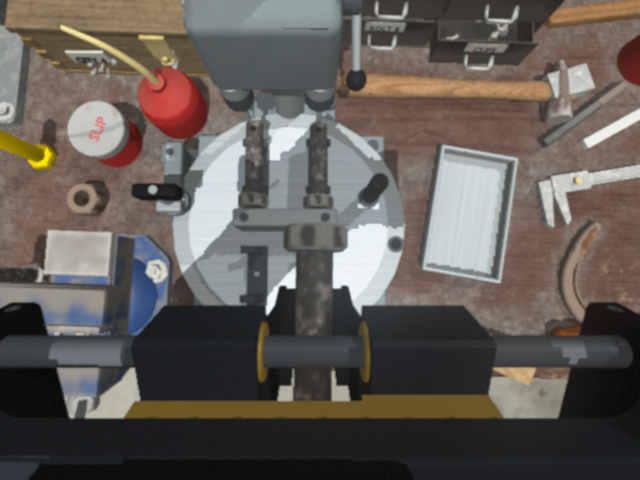

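The wrist view shows the held bolt in line, its head at (315,237), the stop bar at (283,218), the drilled bolts behind it, the post at (376,187) and the knob at (160,191). Next, the fixture frame from this view.

```bash
cat > fix.py <<'E'
from h import *
w=dict(np.load('/tmp/wrist.npz'));W=cloud(w).reshape(-1,3)
def reg(x0,x1,y0,y1,z0,z1): return W[(W[:,0]>x0)&(W[:,0]<x1)&(W[:,1]>y0)&(W[:,1]<y1)&(W[:,2]>z0)&(W[:,2]<z1)]
def rect(n,q):
    if len(q)>5: print(n,len(q),np.round(cv2.minAreaRect(q[:,:2].astype(np.float32)),1) if 0 else cv2.minAreaRect(q[:,:2].astype(np.float32)),'z',np.median(q[:,2]).round(1),'mean',q.mean(0).round(1))
rect('bar',reg(490,519,-325,-195,84,92))
rect('knob',reg(500,550,-180,-100,103,115))
rect('post',reg(515,570,-380,-320,108,116))
for y in (-229,-294):
    q=reg(535,585,y-16,y+16,74,95)
    if len(q)>20:
        print('drilled',len(q),q.mean(0).round(1),q[:,2].max().round(1),np.polyfit(q[:,0],q[:,1],1).round(4), q[:,1].min(),q[:,1].max())
rect('Vs',reg(400,490,-250,-205,55,80))
q=reg(400,520,-330,-205,39,46);rect('plate',q)
rect('heldbolt',reg(380,520,-320,-270,200,330))
q=reg(430,500,-320,-270,240,300); print('held',np.polyfit(q[:,0],q[:,1],1).round(3),np.polyfit(q[:,0],q[:,2],1).round(3),q.max(0))
E
python3 fix.py
```

```text
bar 1665 ((510.34210205078125, -263.1510314941406), (18.209213256835938, 102.95996856689453), 1.6478700637817383) z 88.6 mean [ 510.4 -258.4   88.6]
knob 726 ((528.5172729492188, -142.11972045898438), (14.423746109008789, 43.3215446472168), 1.7270846366882324) z 109.0 mean [ 527.7 -143.1  108.5]
post 257 ((542.962890625, -351.5306091308594), (15.799320220947266, 15.453988075256348), 46.78076171875) z 112.2 mean [ 542.5 -351.2  112. ]
drilled 916 [ 558.6 -229.5   85. ] 89.8 [ 3.900000e-02 -2.512948e+02] -241.40240593126214 -216.5592140368206
drilled 879 [ 558.9 -294.2   85.1] 89.4 [ 3.670000e-02 -3.146879e+02] -307.34973577119405 -282.367837849674
Vs 407 ((453.4153137207031, -232.03897094726562), (58.01907730102539, 25.46800422668457), 1.8504527807235718) z 72.3 mean [ 452.5 -231.5   71.8]
plate 3291 ((462.6726989746094, -268.4056396484375), (98.04585266113281, 137.24705505371094), 8.242074012756348) z 42.7 mean [ 465.6 -253.6   42.7]
heldbolt 9732 ((438.59051513671875, -294.1499328613281), (80.64447784423828, 38.824806213378906), 2.8205318450927734) z 272.3 mean [ 441.  -294.1  277.5]
held [ 5.00000e-03 -2.96383e+02] [-9.40000e-02  3.16053e+02] [ 478.85184462 -274.76699035  297.76713042]
```

Request:
{"fn": "carry_out", "kwargs": {
  "deltas": [
    [0.22,-0.05,-2.4,0,0,0],
    [0.22,-0.05,-2.4,0,0,0],
    [0.22,-0.05,-2.4,0,0,0],
    [0.22,-0.05,-2.4,0,0,0],
    [0.22,-0.05,-2.4,0,0,0],
    [0.2,-0.05,-2.4,0,0,0],
    [0,0,0,0,0,0],
    [0,0,0,0,0,0],
    [0,0,0,0,0,0]
  ]
}}

```text
time: 7.1
tool_pos: [455.3, -296.0, 106.3]
orientation: [-0.004, 0.982, 0.019, 0.188]
force: [0.4, 0.5, -1.3]
finger_gap: 17.4
finger_force: 29.9
```

```bash
python3 st.py; python3 - <<'E'
from h import *
w=snap('wrist','w3.png');snap('side');snap('scene')
exec(open('fix.py').read().split('def reg')[0].split('\n',1)[1])
E
cat >> fix.py <<'E'
E
python3 - <<'E'
from h import *
for n in('wrist','side','scene'):
    W=cloud(dict(np.load('/tmp/%s.npz'%n))).reshape(-1,3)
    def reg(x0,x1,y0,y1,z0,z1): return W[(W[:,0]>x0)&(W[:,0]<x1)&(W[:,1]>y0)&(W[:,1]<y1)&(W[:,2]>z0)&(W[:,2]<z1)]
    def rect(m,q):
        if len(q)>5: print(n,m,len(q),np.round(np.hstack(cv2.minAreaRect(q[:,:2].astype(np.float32))),1),'z',np.median(q[:,2]).round(1),'min',q.min(0).round(1),'max',q.max(0).round(1))
    rect('bar',reg(490,519,-330,-195,86,91))
    rect('Vs1',reg(400,490,-250,-205,55,80))
    rect('Vs2',reg(400,490,-320,-270,55,80))
    rect('head',reg(470,500,-320,-275,100,140))
    q=reg(400,476,-312,-280,110,135)
    if len(q)>10:
        print(n,'shank')
        for x in range(400,476,10):
            k=q[abs(q[:,0]-x)<3]
            if len(k)>4:print(x,len(k),k[:,2].max().round(1),np.percentile(k[:,2],95).round(1),k[:,1].min().round(1),k[:,1].max().round(1))
E
```

```text
7.1 q [ 0.15 -0.02  0.55  2.14 -0.35  0.77 -0.61] tcp [ 455.3 -296.   106.3] y [ 0.04  -0.999  0.   ] z [ 0.37   0.014 -0.929] grasp [ 448.3 -296.2  124. ] F [ 0.4  0.5 -1.3] gap 17.4 29.899264766581837
wrist bar 5216 [ 510.2 -262.9   18.3  103.3    1.3] z 88.6 min [ 500.  -314.6   86. ] max [ 519.  -211.1   91. ]
wrist Vs1 555 [ 478.5 -231.     8.1   26.     1.9] z 72.4 min [ 474.1 -244.    65.1] max [ 482.9 -218.1   77.4]
wrist Vs2 70 [ 480.5 -296.4    7.2   25.8    1.8] z 75.3 min [ 476.5 -309.4   72.9] max [ 484.1 -283.5   77.4]
wrist head 2716 [ 482.  -295.8   24.    30.8    1.6] z 130.7 min [ 470.  -311.   113.8] max [ 494.1 -280.1  138.4]
wrist shank
420 536 131.7 130.8 -305.9 -288.4
430 213 132.1 131.0 -305.5 -288.5
450 570 135.0 131.9 -306.0 -287.2
460 975 134.0 130.7 -312.0 -280.1
470 489 131.6 130.7 -304.6 -287.2
side bar 70 [ 509.  -258.5   99.8   19.3   89.5] z 86.7 min [ 499.3 -308.3   86. ] max [ 518.9 -208.5   89.8]
side Vs1 59 [ 451.5 -235.5   58.6   26.9   17.8] z 68.5 min [ 420.9 -242.9   56. ] max [ 478.8 -215.    74.3]
side Vs2 86 [ 452.4 -295.8   59.5   28.3    
[... 331 characters left out ...]
.6 125.8 -282.9 -280.3
460 18 128.4 127.9 -299.2 -280.4
470 21 129.2 128.8 -295.9 -285.1
scene bar 95 [ 508.5 -262.3   18.3  104.5    2.1] z 89.4 min [ 498.3 -314.6   86. ] max [ 518.9 -210.3   91. ]
scene Vs1 156 [ 453.  -231.3   60.1   24.3    0.5] z 67.9 min [ 422.9 -243.7   55. ] max [ 482.9 -219.    78.6]
scene Vs2 178 [ 4.549e+02 -2.975e+02  6.150e+01  2.580e+01  1.000e-01] z 68.0 min [ 424.1 -310.4   55.4] max [ 485.6 -284.6   78.8]
scene head 18 [ 486.  -306.8    6.9   10.8   63.6] z 123.3 min [ 481.2 -310.8  113.4] max [ 492.3 -302.4  133.1]
scene shank
410 53 133.4 132.6 -306.6 -290.1
420 21 132.7 132.2 -306.3 -291.5
430 20 132.5 132.4 -306.2 -290.3
440 37 133.0 132.8 -311.2 -280.0
```

View pics/w3.png

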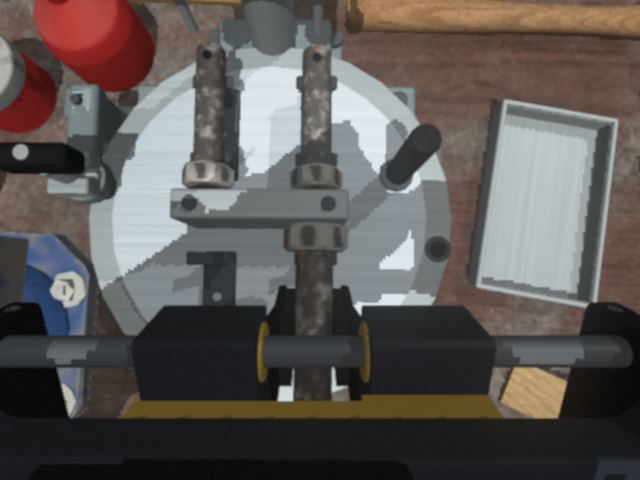

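The bolt is level and lined up with the rests: y about -296, head end about 6 mm short of the bar. Lowering it.

Request:
{"fn": "carry_out", "kwargs": {
  "deltas": [
    [0,0,-1,0,0,0],
    [0,0,-1,0,0,0],
    [0,0,-1,0,0,0],
    [0,0,-0.7,0,0,0],
    [0,0,-0.3,0,0,0],
    [0,0,0,0,0,0],
    [0,0,0,0,0,0]
  ]
}}

```text
time: 7.83
tool_pos: [454.1, -297.1, 65.7]
orientation: [-0.004, 0.982, 0.018, 0.188]
force: [-7.9, 0.6, 8.5]
finger_gap: 16.9
finger_force: 30.1
```

Request:
{"fn": "carry_out", "kwargs": {
  "deltas": [
    [0.1,0,-0.1,0,0,0],
    [0.1,0,-0.1,0,0,0],
    [0,0,0,0,0,0]
  ]
}}

```text
time: 8.08
tool_pos: [454.9, -297.4, 64.9]
orientation: [-0.005, 0.982, 0.018, 0.188]
force: [-21.4, 5.2, 27.0]
finger_gap: 16.8
finger_force: 30.0
```

Request:
{"fn": "carry_out", "kwargs": {
  "deltas": [
    [0.1,0,0,0,0,0],
    [0.1,0,0,0,0,0],
    [0,0,0,0,0,0]
  ]
}}

```text
time: 8.33
tool_pos: [457.5, -297.7, 64.7]
orientation: [-0.004, 0.982, 0.018, 0.189]
force: [-8.7, 1.0, 11.4]
finger_gap: 17.1
finger_force: 30.0
```

```bash
python3 st.py
```

```text
8.3 q [ 0.16  0.06  0.56  2.17 -0.46  0.69 -0.5 ] tcp [ 457.5 -297.7   64.7] y [ 0.036 -0.999 -0.001] z [ 0.37   0.015 -0.929] grasp [ 450.4 -297.9   82.4] F [-8.7  1.  11.4] gap 17.1 30.018869564373745
```

Request:
{"fn": "carry_out", "kwargs": {
  "deltas": [
    [0.1,0,0,0,0,0],
    [0.1,0,0,0,0,0],
    [0,0,0,0,0,0]
  ]
}}

```text
time: 8.58
tool_pos: [459.4, -297.4, 63.2]
orientation: [-0.003, 0.982, 0.018, 0.188]
force: [-7.1, -0.2, 7.4]
finger_gap: 17.0
finger_force: 30.0
```

```bash
python3 st.py;python3 - <<'E'
from h import *
w=snap('wrist','w4.png');W=cloud(w).reshape(-1,3)
def reg(x0,x1,y0,y1,z0,z1): return W[(W[:,0]>x0)&(W[:,0]<x1)&(W[:,1]>y0)&(W[:,1]<y1)&(W[:,2]>z0)&(W[:,2]<z1)]
q=reg(468,505,-320,-275,60,130)
for x in range(468,506,2):
    k=q[abs(q[:,0]-x)<1]
    if len(k)>4: print(x,len(k),np.percentile(k[:,2],95).round(1),k[:,1].min().round(1),k[:,1].max().round(1))
E
```

```text
8.6 q [ 0.16  0.07  0.55  2.17 -0.46  0.69 -0.5 ] tcp [ 459.4 -297.4   63.2] y [ 0.037 -0.999 -0.   ] z [ 0.368  0.014 -0.93 ] grasp [ 452.4 -297.6   80.8] F [-7.1 -0.2  7.4] gap 17.0 30.020130942575634
468 119 88.7 -314.9 -280.2
470 186 88.9 -314.7 -288.8
472 174 88.8 -306.0 -288.8
474 165 89.0 -305.9 -288.7
476 188 89.0 -305.8 -284.3
478 224 89.2 -309.6 -284.2
480 223 89.1 -309.6 -284.2
482 238 89.1 -309.5 -284.0
484 277 93.0 -309.4 -283.8
486 308 94.9 -311.9 -281.7
488 290 95.0 -312.3 -281.7
490 304 95.2 -312.3 -281.6
492 294 95.3 -312.2 -281.6
494 291 95.2 -312.2 -281.5
496 195 94.6 -312.2 -282.6
502 551 87.7 -306.0 -275.0
504 630 89.4 -314.3 -275.1
```

Request:
{"fn": "carry_out", "kwargs": {
  "deltas": [
    [0.1,0,-0.05,0,0,0],
    [0.1,0,-0.05,0,0,0],
    [0,0,0,0,0,0]
  ]
}}

```text
time: 8.88
tool_pos: [460.3, -297.3, 62.5]
orientation: [-0.004, 0.982, 0.018, 0.187]
force: [-15.5, 1.4, 17.1]
finger_gap: 17.3
finger_force: 30.0
```

Request:
{"fn": "carry_out", "kwargs": {
  "deltas": [
    [0.1,0,0,0,0,0],
    [0.1,0,0,0,0,0],
    [0,0,0,0,0,0]
  ]
}}

```text
time: 9.13
tool_pos: [460.8, -297.4, 62.3]
orientation: [-0.005, 0.982, 0.018, 0.186]
force: [-23.2, 2.8, 22.9]
finger_gap: 17.5
finger_force: 30.0
```

```bash
python3 st.py;cat > hd.py <<'E'
from h import *
import sys
y0=float(sys.argv[1])
w=snap('wrist',sys.argv[2] if len(sys.argv)>2 else None);W=cloud(w).reshape(-1,3)
q=W[(W[:,0]>466)&(W[:,0]<508)&(abs(W[:,1]-y0)<9)&(W[:,2]>60)&(W[:,2]<130)]
print([(x,len(k),np.percentile(k[:,2],95).round(1)) for x in range(468,506,2) for k in [q[abs(q[:,0]-x)<1]] if len(k)>4])
E
python3 hd.py -297
```

```text
9.1 q [ 0.15  0.07  0.56  2.16 -0.46  0.69 -0.5 ] tcp [ 460.8 -297.4   62.3] y [ 0.037 -0.999 -0.003] z [ 0.365  0.016 -0.931] grasp [ 453.8 -297.7   80. ] F [-23.2   2.8  22.9] gap 17.5 30.031062243506312
[(468, 170, np.float64(87.9)), (470, 158, np.float64(87.9)), (472, 175, np.float64(87.8)), (474, 162, np.float64(87.9)), (476, 169, np.float64(87.7)), (478, 172, np.float64(87.8)), (480, 164, np.float64(87.8)), (482, 171, np.float64(87.6)), (484, 166, np.float64(87.7)), (486, 202, np.float64(92.6)), (488, 196, np.float64(93.8)), (490, 181, np.float64(93.8)), (492, 188, np.float64(93.9)), (494, 191, np.float64(94.0)), (496, 174, np.float64(93.7)), (498, 71, np.float64(92.8)), (502, 212, np.float64(87.5)), (504, 305, np.float64(89.3))]
```

Request:
{"fn": "carry_out", "kwargs": {
  "deltas": [
    [-0.1,0,0.1,0,0,0],
    [0,0,0,0,0,0],
    [0,0,0,0,0,0],
    [0,0,0,0,0,0]
  ],
  "grip": 0.38
}}

```text
time: 9.52
tool_pos: [463.8, -296.1, 63.0]
orientation: [-0.004, 0.982, 0.019, 0.188]
force: [0.2, 0.3, 0.3]
finger_gap: 31.2
finger_force: 0.0
```

```bash
python3 st.py;python3 hd.py -297
```

```text
9.5 q [ 0.15  0.07  0.55  2.16 -0.47  0.69 -0.51] tcp [ 463.8 -296.1   63. ] y [ 0.039 -0.999 -0.   ] z [ 0.369  0.014 -0.929] grasp [ 456.8 -296.3   80.7] F [0.2 0.3 0.3] gap 31.2 0.0
[(468, 172, np.float64(88.0)), (470, 166, np.float64(88.1)), (472, 172, np.float64(88.1)), (474, 165, np.float64(88.1)), (476, 176, np.float64(87.9)), (478, 163, np.float64(88.1)), (480, 169, np.float64(88.0)), (482, 171, np.float64(88.0)), (484, 160, np.float64(88.0)), (486, 199, np.float64(92.9)), (488, 190, np.float64(93.8)), (490, 173, np.float64(93.9)), (492, 193, np.float64(94.1)), (494, 188, np.float64(94.0)), (496, 169, np.float64(93.7)), (498, 54, np.float64(92.8)), (502, 238, np.float64(87.2)), (504, 242, np.float64(89.3))]
```

Request:
{"fn": "carry_out", "kwargs": {
  "deltas": [
    [0,0,0,0,0,0],
    [0,0,0,0,0,0],
    [0,0,0,0,0,0],
    [0,0,0,0,0,0]
  ],
  "grip": 0
}}

```text
time: 9.9
tool_pos: [463.5, -296.8, 63.2]
orientation: [-0.003, 0.982, 0.019, 0.188]
force: [0.7, -1.6, -1.4]
finger_gap: 17.1
finger_force: 30.0
```

Request:
{"fn": "carry_out", "kwargs": {
  "deltas": [
    [0.1,0,0,0,0,0],
    [0.1,0,0,0,0,0],
    [0,0,0,0,0,0]
  ]
}}

```text
time: 10.15
tool_pos: [464.5, -296.9, 63.1]
orientation: [-0.004, 0.982, 0.018, 0.187]
force: [-5.6, -1.2, 4.0]
finger_gap: 17.1
finger_force: 30.0
```

Request:
{"fn": "carry_out", "kwargs": {
  "deltas": [
    [0.1,0,0,0,0,0],
    [0.1,0,0,0,0,0],
    [0,0,0,0,0,0]
  ]
}}

```text
time: 10.4
tool_pos: [465.9, -296.9, 63.0]
orientation: [-0.004, 0.982, 0.018, 0.187]
force: [-7.9, -0.3, 6.9]
finger_gap: 17.4
finger_force: 30.0
```

```bash
python3 st.py;python3 hd.py -297
```

```text
10.4 q [ 0.15  0.08  0.55  2.15 -0.47  0.69 -0.51] tcp [ 465.9 -296.9   63. ] y [ 0.037 -0.999 -0.001] z [ 0.367  0.015 -0.93 ] grasp [ 458.9 -297.2   80.7] F [-7.9 -0.3  6.9] gap 17.4 30.001094725448638
[(468, 177, np.float64(87.7)), (470, 174, np.float64(87.7)), (472, 167, np.float64(87.9)), (474, 172, np.float64(88.0)), (476, 164, np.float64(88.0)), (478, 176, np.float64(87.9)), (480, 165, np.float64(87.9)), (482, 166, np.float64(87.9)), (484, 170, np.float64(87.9)), (486, 162, np.float64(87.9)), (488, 194, np.float64(92.8)), (490, 191, np.float64(93.6)), (492, 175, np.float64(93.9)), (494, 190, np.float64(94.1)), (496, 180, np.float64(93.7)), (498, 183, np.float64(93.8)), (500, 77, np.float64(92.5)), (502, 177, np.float64(87.5)), (504, 233, np.float64(89.3))]
```

Request:
{"fn": "carry_out", "kwargs": {
  "deltas": [
    [0.1,0,0,0,0,0],
    [0.1,0,0,0,0,0],
    [0,0,0,0,0,0]
  ]
}}

```text
time: 10.7
tool_pos: [467.6, -296.9, 63.0]
orientation: [-0.004, 0.982, 0.018, 0.187]
force: [-9.2, 0.7, 7.8]
finger_gap: 17.2
finger_force: 30.0
```

```bash
python3 st.py;python3 hd.py -297
```

```text
10.7 q [ 0.15  0.08  0.55  2.15 -0.47  0.69 -0.51] tcp [ 467.6 -296.9   63. ] y [ 0.037 -0.999 -0.001] z [ 0.367  0.015 -0.93 ] grasp [ 460.7 -297.2   80.7] F [-9.2  0.7  7.8] gap 17.2 30.002534261438996
[(468, 178, np.float64(88.5)), (470, 178, np.float64(87.9)), (472, 169, np.float64(87.9)), (474, 168, np.float64(88.0)), (476, 166, np.float64(87.8)), (478, 174, np.float64(87.9)), (480, 166, np.float64(87.9)), (482, 171, np.float64(87.7)), (484, 166, np.float64(88.0)), (486, 160, np.float64(87.6)), (488, 171, np.float64(88.0)), (490, 195, np.float64(93.0)), (492, 178, np.float64(93.8)), (494, 191, np.float64(93.8)), (496, 172, np.float64(93.8)), (498, 196, np.float64(93.9)), (500, 168, np.float64(93.8)), (502, 125, np.float64(92.6)), (504, 208, np.float64(89.4))]
```

Request:
{"fn": "carry_out", "kwargs": {
  "deltas": [
    [0.1,0,0,0,0,0],
    [0.05,0,0,0,0,0],
    [0,0,0,0,0,0]
  ]
}}

```text
time: 11.0
tool_pos: [468.8, -296.9, 63.0]
orientation: [-0.004, 0.982, 0.018, 0.187]
force: [-10.8, 0.1, 9.2]
finger_gap: 17.2
finger_force: 30.0
```

```bash
python3 st.py;python3 hd.py -297 w5.png
```

```text
11.0 q [ 0.15  0.08  0.55  2.15 -0.47  0.69 -0.51] tcp [ 468.8 -296.9   63. ] y [ 0.037 -0.999 -0.002] z [ 0.367  0.015 -0.93 ] grasp [ 461.9 -297.1   80.7] F [-10.8   0.1   9.2] gap 17.2 30.003366598393768
[(468, 189, np.float64(88.9)), (470, 179, np.float64(88.0)), (472, 184, np.float64(87.9)), (474, 164, np.float64(87.8)), (476, 178, np.float64(87.9)), (478, 160, np.float64(87.7)), (480, 176, np.float64(87.8)), (482, 165, np.float64(87.8)), (484, 165, np.float64(88.2)), (486, 170, np.float64(87.6)), (488, 166, np.float64(87.5)), (490, 175, np.float64(91.6)), (492, 192, np.float64(93.3)), (494, 184, np.float64(93.9)), (496, 184, np.float64(93.9)), (498, 180, np.float64(94.0)), (500, 195, np.float64(93.7)), (502, 153, np.float64(93.3)), (504, 163, np.float64(89.3))]
```

View pics/w5.png

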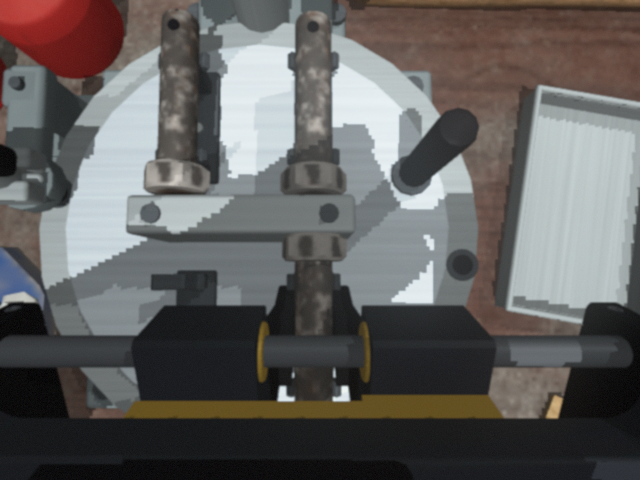

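Request:
{"fn": "carry_out", "kwargs": {
  "deltas": [
    [0.1,0,0,0,0,0],
    [0,0,0,0,0,0],
    [0,0,0,0,0,0]
  ]
}}

```text
time: 11.3
tool_pos: [468.9, -296.9, 62.9]
orientation: [-0.005, 0.982, 0.018, 0.186]
force: [-16.5, 0.2, 12.9]
finger_gap: 17.0
finger_force: 30.0
```

Request:
{"fn": "carry_out", "kwargs": {
  "deltas": [
    [0.1,0,0,0,0,0],
    [0,0,0,0,0,0],
    [0,0,0,0,0,0]
  ]
}}

```text
time: 11.55
tool_pos: [469.0, -296.9, 62.8]
orientation: [-0.005, 0.982, 0.018, 0.186]
force: [-20.9, 2.2, 17.6]
finger_gap: 16.9
finger_force: 30.0
```

```bash
python3 st.py;python3 hd.py -297
```

```text
11.6 q [ 0.15  0.09  0.55  2.15 -0.47  0.69 -0.51] tcp [ 469.  -296.9   62.8] y [ 0.037 -0.999 -0.003] z [ 0.365  0.017 -0.931] grasp [ 462.  -297.3   80.5] F [-20.9   2.2  17.6] gap 16.9 30.014631911180913
[(468, 185, np.float64(89.7)), (470, 183, np.float64(87.8)), (472, 170, np.float64(87.7)), (474, 175, np.float64(87.8)), (476, 164, np.float64(87.8)), (478, 180, np.float64(87.9)), (480, 160, np.float64(87.8)), (482, 171, np.float64(87.8)), (484, 167, np.float64(87.6)), (486, 164, np.float64(87.9)), (488, 172, np.float64(87.8)), (490, 168, np.float64(89.0)), (492, 202, np.float64(93.4)), (494, 181, np.float64(93.8)), (496, 181, np.float64(93.9)), (498, 190, np.float64(93.8)), (500, 177, np.float64(93.7)), (502, 166, np.float64(93.3)), (504, 169, np.float64(89.5))]
```

Request:
{"fn": "carry_out", "kwargs": {
  "deltas": [
    [-0.2,0,0.1,0,0,0],
    [0,0,0,0,0,0]
  ]
}}

```text
time: 11.77
tool_pos: [468.8, -296.6, 63.4]
orientation: [-0.004, 0.982, 0.018, 0.187]
force: [-9.6, -1.2, 4.5]
finger_gap: 17.0
finger_force: 30.0
```

Request:
{"fn": "carry_out", "kwargs": {
  "deltas": [
    [-0.1,0,0,0,0,0],
    [0,0,0,0,0,0],
    [0,0,0,0,0,0],
    [-0.4,0,1,0,0,0],
    [-0.8,0,2,0,0,0],
    [-0.8,0,2,0,0,0],
    [-1,0,2.5,0,0,0],
    [-1,0,2.5,0,0,0],
    [0,0,2,0,0,0],
    [0,0,2,0,0,0],
    [0,0,0,0,0,0]
  ],
  "grip": 0.38
}}

```text
time: 12.68
tool_pos: [432.7, -297.5, 209.6]
orientation: [-0.002, 0.981, 0.019, 0.192]
force: [0.8, -0.3, 0.3]
finger_gap: 33.3
finger_force: 0.0
```

```bash
python3 st.py;python3 hd.py -297; python3 - <<'E'
from h import *
for n in('wrist','side','scene'):
    if n!='wrist': snap(n)
    W=cloud(dict(np.load('/tmp/%s.npz'%n))).reshape(-1,3)
    for y0 in (-297,-231):
        q=W[(W[:,0]>395)&(W[:,0]<520)&(abs(W[:,1]-y0)<12)&(W[:,2]>75)&(W[:,2]<100)]
        print(n,y0,[(x,len(k),np.percentile(k[:,2],95).round(1)) for x in range(404,516,8) for k in [q[abs(q[:,0]-x)<3]] if len(k)>4])
E
```

```text
12.7 q [ 0.16 -0.19  0.52  2.05 -0.19  0.97 -0.76] tcp [ 432.7 -297.5  209.6] y [ 0.038 -0.999  0.004] z [ 0.377  0.011 -0.926] grasp [ 425.5 -297.7  227.2] F [ 0.8 -0.3  0.3] gap 33.3 0.0
[(468, 48, np.float64(88.3)), (470, 48, np.float64(88.1)), (472, 43, np.float64(88.6)), (474, 42, np.float64(88.0)), (476, 51, np.float64(87.9)), (478, 43, np.float64(87.6)), (480, 42, np.float64(88.1)), (482, 44, np.float64(88.1)), (484, 52, np.float64(88.0)), (486, 42, np.float64(88.3)), (488, 39, np.float64(88.2)), (490, 61, np.float64(90.1)), (492, 61, np.float64(93.3)), (494, 40, np.float64(93.8)), (496, 44, np.float64(94.8)), (498, 54, np.float64(93.9)), (500, 42, np.float64(94.0)), (502, 39, np.float64(93.3)), (504, 40, np.float64(89.8))]
wrist -297 [(420, 139, np.float64(88.3)), (428, 165, np.float64(88.2)), (436, 145, np.float64(88.2)), (444, 138, np.float64(88.0)), (452, 137, np.float64(88.1)), (460, 136, np.float64(88.4)), (468, 138, np.float64(88.2)), (476, 149, np.float64(87.8)), (484, 161, np.float64(88.1)), (492, 210, np.float64(93.3)), (500, 183, np.float64(93.7)), (508, 182, np.flo
[... 439 characters left out ...]
), (484, 15, np.float64(87.9)), (492, 15, np.float64(91.1)), (500, 7, np.float64(89.1)), (508, 12, np.float64(88.7))]
side -231 [(500, 19, np.float64(87.0)), (508, 10, np.float64(87.6))]
scene -297 [(412, 5, np.float64(88.0)), (420, 28, np.float64(88.4)), (428, 21, np.float64(89.1)), (436, 18, np.float64(90.0)), (444, 18, np.float64(89.0)), (452, 22, np.float64(89.4)), (460, 17, np.float64(90.0)), (468, 16, np.float64(89.8)), (476, 18, np.float64(88.7)), (484, 18, np.float64(89.0)), (492, 54, np.float64(94.1)), (500, 20, np.float64(95.5)), (508, 16, np.float64(93.0))]
scene -231 [(428, 7, np.float64(77.5)), (476, 8, np.float64(78.5)), (500, 67, np.float64(90.8)), (508, 16, np.float64(92.9))]
```

Bolt 1 is seated, level, with its head at the bar. Going back for the second plain bolt.

Request:
{"fn": "carry_out", "kwargs": {
  "deltas": [
    [0,3,1,0,0,6.77],
    [0,3,1,0,0,6.77],
    [0,3,1,0,0,6.77],
    [0,3,1,0,0,6.77],
    [0,3,0.5,0,0,6.77],
    [0,3,0.5,0,0,6.77],
    [0,3,0,0,0,6.77],
    [0,3,0,0,0,6.77],
    [0,3,0,0,0,6.77],
    [0,3,0,0,0,6.77],
    [0,3,0,0,0,6.77],
    [0,3,0,0,0,6.77]
  ],
  "grip": 0.5
}}

```text
time: 13.83
tool_pos: [429.1, 65.3, 252.5]
orientation: [-0.127, 0.732, 0.655, 0.139]
force: [0.6, 0.2, -0.1]
finger_gap: 43.4
finger_force: 0.0
```

Request:
{"fn": "carry_out", "kwargs": {
  "deltas": [
    [0,3,0,0,0,6.77],
    [0.1,1,0,-6.92,0,0],
    [0.1,1,0,-6.92,0,0],
    [0.1,1,0,-6.92,0,0],
    [0.1,1,0,-6.92,0,0],
    [0.1,1,0,-6.92,0,0],
    [0.1,1,0,-6.92,0,0],
    [0.1,1,0,-6.92,0,0],
    [0.1,1,0,-6.92,0,0],
    [0,1,0,-6.92,0,0],
    [0,1,0,-6.92,0,0],
    [0,0,0,-6.92,0,0]
  ]
}}

```text
time: 14.83
tool_pos: [437.2, 196.7, 252.3]
orientation: [0.324, 0.625, 0.631, -0.326]
force: [0.5, 0.1, -0.1]
finger_gap: 43.4
finger_force: 0.0
```

Request:
{"fn": "carry_out", "kwargs": {
  "deltas": [
    [0,0,0,-6.92,0,0],
    [0,0,0,-6.92,0,0],
    [0,0,0,0,0,0],
    [0,0,0,0,0,0]
  ]
}}

```text
time: 15.17
tool_pos: [436.8, 195.0, 251.3]
orientation: [0.392, 0.585, 0.59, -0.396]
force: [-0.4, -0.4, 0.3]
finger_gap: 43.2
finger_force: 0.0
```

```bash
python3 st.py; python3 - <<'E'
from h import *
w=snap('wrist');W=cloud(w).reshape(-1,3)
for z0,z1 in((25,80),(84,92)):
    q=W[(W[:,2]>z0)&(W[:,2]<z1)&(abs(W[:,0]-441)<20)&(abs(W[:,1]-45)<20)]
    if len(q): print(len(q),q.mean(0).round(1),q.min(0).round(1),q.max(0).round(1))
q=W[(W[:,2]>60)&(W[:,0]>350)&(W[:,0]<470)&(W[:,1]<30)&(W[:,2]<135)];print('vise ymax',np.percentile(q[:,1],99.5) if len(q) else 0)
E
```

```text
15.2 q [-0.89  0.56 -0.05  1.54  0.69  2.05 -0.95] tcp [436.8 195.  251.3] y [ 1.     0.004 -0.008] z [ 0.    -0.925 -0.379] grasp [436.8 212.6 258.5] F [-0.4 -0.4  0.3] gap 43.2 0.0
967 [440.9  50.4  52.4] [432.4  44.8  25. ] [449.5  53.9  79.9]
166 [441.   46.6  86.9] [432.9  35.5  84.1] [449.6  54.1  88.4]
vise ymax -4.202216140398443
```

Request:
{"fn": "carry_out", "kwargs": {
  "deltas": [
    [0.05,-0.75,-1.74,0,0,0],
    [0.05,-0.75,-1.74,0,0,0],
    [0.05,-0.75,-1.74,0,0,0],
    [0.05,-0.75,-1.74,0,0,0],
    [0.05,-0.75,-1.74,0,0,0],
    [0.05,-0.75,-1.74,0,0,0],
    [0.05,-0.75,-1.74,0,0,0],
    [0.05,-0.75,-1.74,0,0,0],
    [0,-0.75,-1.74,0,0,0],
    [0,-0.75,-1.74,0,0,0],
    [0,0,0,0,0,0],
    [0,0,0,0,0,0]
  ]
}}

```text
time: 16.22
tool_pos: [442.5, 117.5, 80.5]
orientation: [0.39, 0.589, 0.588, -0.394]
force: [0.6, 0.2, 0.2]
finger_gap: 44.1
finger_force: 0.0
```

```bash
python3 st.py
```

```text
16.2 q [-0.82  0.7  -0.03  1.73  0.68  1.75 -1.12] tcp [442.5 117.5  80.5] y [ 1.    -0.004 -0.005] z [-0.006 -0.923 -0.386] grasp [442.6 135.   87.8] F [0.6 0.2 0.2] gap 44.1 0.0
```

Request:
{"fn": "carry_out", "kwargs": {
  "deltas": [
    [-0.03,-1.48,-0.7,0,0,0],
    [-0.03,-1.48,-0.7,0,0,0],
    [-0.03,-1.48,-0.7,0,0,0],
    [-0.03,-1.48,-0.7,0,0,0],
    [-0.03,-1.48,-0.7,0,0,0],
    [0,-1.45,-0.65,0,0,0],
    [0,0,0,0,0,0],
    [0,0,0,0,0,0]
  ]
}}

```text
time: 16.88
tool_pos: [441.1, 30.5, 39.2]
orientation: [0.391, 0.588, 0.588, -0.393]
force: [-0.3, 0.6, 1.0]
finger_gap: 43.5
finger_force: 0.0
```

Request:
{"fn": "carry_out", "kwargs": {
  "deltas": [
    [0,0,0,0,0,0],
    [0,0,0,0,0,0],
    [0,0,0,0,0,0],
    [0,0,0,0,0,0],
    [0,0,0,0,0,0],
    [0,0,0,0,0,0]
  ],
  "grip": 0
}}

```text
time: 17.38
tool_pos: [440.7, 30.6, 38.1]
orientation: [0.392, 0.587, 0.589, -0.394]
force: [0.6, 0.6, 0.3]
finger_gap: 17.4
finger_force: 29.9
```

```bash
python3 st.py
```

```text
17.4 q [-0.75  0.69  0.01  1.88  0.74  1.59 -1.15] tcp [440.7  30.6  38.1] y [ 1.     0.    -0.004] z [-0.001 -0.924 -0.383] grasp [440.8  48.1  45.4] F [0.6 0.6 0.3] gap 17.4 29.918442964553833
```

Request:
{"fn": "carry_out", "kwargs": {
  "deltas": [
    [0,0,3.5,0,0,0],
    [0,0,3.5,0,0,0],
    [0,0,3.5,0,0,0],
    [0,0,3.5,0,0,0],
    [0,0,3.5,0,0,0],
    [0,0,3.5,0,0,0],
    [0,0,0,6.92,0,0],
    [0,0,0,6.92,0,0],
    [0,0,0,6.92,0,0],
    [0,0,0,6.92,0,0],
    [0,0,0,6.92,0,0],
    [0,0,0,6.92,0,0]
  ]
}}

```text
time: 18.38
tool_pos: [440.5, 31.0, 248.6]
orientation: [0.156, 0.688, 0.691, -0.157]
force: [0.2, -0.1, -2.0]
finger_gap: 17.1
finger_force: 29.9
```

Request:
{"fn": "carry_out", "kwargs": {
  "deltas": [
    [0,0,0,6.92,0,0],
    [0,0,0,6.92,0,0],
    [0,0,0,6.92,0,0],
    [0,0,0,6.92,0,0],
    [0,0,0,6.92,0,0],
    [0,0,0,6.92,0,0],
    [0,0,0,6.92,0,0],
    [0,-2,0,0,0,-6.77],
    [0,-2,0,0,0,-6.77],
    [0,-2,0,0,0,-6.77],
    [0,-2,0,0,0,-6.77],
    [0,-2,0,0,0,-6.77]
  ]
}}

```text
time: 19.38
tool_pos: [439.4, -71.1, 247.2]
orientation: [-0.092, 0.866, 0.461, 0.171]
force: [0.7, 0.2, -1.8]
finger_gap: 17.3
finger_force: 29.9
```

Request:
{"fn": "carry_out", "kwargs": {
  "deltas": [
    [0,-2,0,0,0,-6.77],
    [0,-2,0,0,0,-6.77],
    [0,-2,0,0,0,-6.77],
    [0,-2,0,0,0,-6.77],
    [0,-2,0,0,0,-6.77],
    [0,-2,0,0,0,-6.77],
    [0,-2,-1,0,0,-6.77],
    [0,-2,-1,0,0,-6.77],
    [0.4,0,-2.5,0,0,0],
    [0.4,0,-2.5,0,0,0],
    [0,0,0,0,0,0],
    [0,0,0,0,0,0]
  ]
}}

```text
time: 20.38
tool_pos: [446.9, -228.8, 176.1]
orientation: [-0.005, 0.981, 0.019, 0.192]
force: [0.4, -0.3, -1.6]
finger_gap: 17.5
finger_force: 29.9
```

```bash
python3 st.py; cat > held.py <<'E'
from h import *
w=snap('wrist');W=cloud(w).reshape(-1,3)
s=arm.state()['tool_pos']
print('bar',[np.round(v,1) for v in cv2.minAreaRect(W[(W[:,0]>495)&(W[:,0]<519)&(W[:,1]>-330)&(W[:,1]<-195)&(abs(W[:,2]-88.5)<3)][:,:2].astype(np.float32))])
q=W[(abs(W[:,1]-s[1])<11)&(W[:,2]>s[2]-5)&(W[:,2]<s[2]+50)&(W[:,0]>s[0]-60)&(W[:,0]<s[0]+60)]
for x in range(int(s[0])-50,int(s[0])+60,4):
    k=q[abs(q[:,0]-x)<1.5]
    if len(k)>8: print(x,len(k),np.percentile(k[:,2],90).round(1),((np.percentile(k[:,1],3)+np.percentile(k[:,1],97))/2).round(1))
print('end',q[q[:,2]>s[2]+8][:,0].max())
E
python3 held.py
```

```text
20.4 q [ 0.25 -0.22  0.3   2.15 -0.2   0.88 -0.88] tcp [ 446.9 -228.8  176.1] y [ 0.04  -0.999 -0.003] z [ 0.377  0.018 -0.926] grasp [ 439.8 -229.1  193.7] F [ 0.4 -0.3 -1.6] gap 17.5 29.919215440750122
bar [array([ 507., -263.]), array([ 24. , 103.9]), np.float64(0.0)]
406 105 198.7 -230.4
410 264 199.1 -230.3
414 258 199.1 -230.1
418 287 199.3 -229.1
422 135 220.8 -229.5
426 79 222.2 -229.5
434 38 198.2 -229.5
438 315 215.2 -229.3
442 401 215.2 -229.6
446 355 204.0 -229.6
450 318 198.7 -229.7
454 287 198.7 -229.6
458 245 198.8 -229.2
462 242 198.7 -229.0
466 235 198.6 -228.8
470 243 198.7 -228.7
474 367 204.1 -229.7
478 323 204.4 -229.5
482 312 204.3 -229.4
486 17 202.6 -231.6
end 484.8106194670898
```

Request:
{"fn": "carry_out", "kwargs": {
  "deltas": [
    [0.25,-0.03,-1.4,0,0,0],
    [0.25,-0.03,-1.4,0,0,0],
    [0.25,-0.03,-1.4,0,0,0],
    [0.25,-0.03,-1.4,0,0,0],
    [0.25,-0.03,-1.4,0,0,0],
    [0.25,-0.03,-1.4,0,0,0],
    [0,0,0,0,0,0],
    [0,0,0,0,0,0]
  ]
}}

```text
time: 21.1
tool_pos: [464.1, -231.7, 95.2]
orientation: [-0.004, 0.981, 0.02, 0.195]
force: [-0.1, -0.1, -2.2]
finger_gap: 17.0
finger_force: 29.9
```

```bash
python3 st.py; python3 held.py; python3 - <<'E'
from h import *
W=cloud(dict(np.load('/tmp/wrist.npz'))).reshape(-1,3)
q=W[(W[:,0]>465)&(W[:,0]<490)&(W[:,1]>-255)&(W[:,1]<-205)&(W[:,2]>60)&(W[:,2]<79)]
print('V',len(q),q.min(0).round(1),q.max(0).round(1))
E
```

```text
21.1 q [ 0.23 -0.08  0.33  2.22 -0.31  0.69 -0.76] tcp [ 464.1 -231.7   95.2] y [ 0.04  -0.999 -0.   ] z [ 0.382  0.015 -0.924] grasp [ 456.8 -232.   112.7] F [-0.1 -0.1 -2.2] gap 17.0 29.919303953647614
bar [array([ 507. , -262.6]), array([104.,  24.]), np.float64(90.0)]
422 30 115.4 -233.3
426 256 117.9 -233.2
430 263 117.9 -233.0
434 263 117.9 -232.9
438 199 139.1 -232.2
442 105 141.2 -232.0
454 283 118.4 -232.6
458 412 136.0 -232.1
462 364 125.5 -232.1
466 333 118.0 -232.1
470 302 117.9 -232.1
474 256 117.8 -232.3
478 237 117.8 -231.9
482 242 117.8 -231.8
486 246 117.8 -231.6
490 361 122.8 -232.1
494 321 123.6 -232.0
498 317 123.5 -232.0
502 104 122.7 -232.0
510 14 91.6 -224.3
522 129 93.3 -229.4
end 501.69977935856605
V 109 [ 474.2 -243.6   73. ] [ 482.6 -217.9   77.4]
```

Request:
{"fn": "carry_out", "kwargs": {
  "deltas": [
    [-0.1,0.1,-0.8,0,0,0],
    [0,0,-0.8,0,0,0],
    [0,0,-0.7,0,0,0],
    [0,0,-0.4,0,0,0],
    [0,0,0,0,0,0],
    [0,0,0,0,0,0]
  ]
}}

```text
time: 21.65
tool_pos: [465.1, -230.4, 71.1]
orientation: [-0.005, 0.98, 0.02, 0.198]
force: [-12.8, 7.1, 27.3]
finger_gap: 17.4
finger_force: 30.0
```

```bash
python3 st.py; python3 hd.py -231
```

```text
21.6 q [ 0.22 -0.04  0.34  2.25 -0.36  0.63 -0.71] tcp [ 465.1 -230.4   71.1] y [ 0.04  -0.999 -0.002] z [ 0.387  0.017 -0.922] grasp [ 457.7 -230.7   88.7] F [-12.8   7.1  27.3] gap 17.4 30.004457579707378
[(468, 178, np.float64(101.8)), (470, 178, np.float64(102.4)), (472, 187, np.float64(102.9)), (474, 174, np.float64(103.8)), (476, 185, np.float64(104.5)), (478, 183, np.float64(105.0)), (480, 180, np.float64(105.8)), (482, 193, np.float64(106.4)), (484, 225, np.float64(112.4)), (486, 219, np.float64(113.5)), (488, 225, np.float64(114.2)), (490, 226, np.float64(114.8)), (492, 234, np.float64(115.5)), (494, 214, np.float64(115.6)), (496, 130, np.float64(113.8)), (498, 108, np.float64(108.7)), (500, 103, np.float64(101.9)), (502, 82, np.float64(95.9)), (504, 147, np.float64(89.8))]
```

The head caught the top edge of the bar and the bolt pivoted in the grip. I'll raise it, back off, and level it by turning the tool.

Request:
{"fn": "carry_out", "kwargs": {
  "deltas": [
    [0,0,1.5,0,0,0],
    [-0.4,0,1.5,0,0,0],
    [0,0,0,0,6,0],
    [0,0,0,0,6,0],
    [0,0,0,0,6,0],
    [0,0,0,0,0,0],
    [0,0,0,0,0,0]
  ]
}}

```text
time: 22.28
tool_pos: [459.5, -229.9, 96.1]
orientation: [-0.007, 0.999, 0.02, 0.039]
force: [0.1, 0.1, -1.9]
finger_gap: 17.1
finger_force: 30.0
```

```bash
python3 st.py; python3 held.py
```

```text
22.3 q [ 0.19  0.09  0.26  2.   -0.09  1.   -1.03] tcp [ 459.5 -229.9   96.1] y [ 0.04  -0.999 -0.013] z [ 0.077  0.016 -0.997] grasp [ 458.  -230.2  115. ] F [ 0.1  0.1 -1.9] gap 17.1 29.994417199559393
bar [array([ 507. , -262.5]), array([ 24. , 103.9]), np.float64(0.0)]
419 9 118.8 -231.8
423 128 123.6 -231.7
427 219 124.2 -231.6
431 218 124.1 -231.7
435 217 124.1 -231.5
439 138 124.0 -231.9
447 88 145.7 -230.3
451 70 145.7 -230.3
455 94 123.1 -231.1
459 267 123.8 -230.7
463 283 123.9 -230.5
467 608 135.0 -230.3
471 270 123.6 -230.2
475 266 123.6 -229.9
479 263 123.7 -229.8
483 270 123.5 -229.7
487 202 123.6 -229.7
491 340 128.7 -230.1
495 383 128.9 -230.3
499 412 128.7 -230.3
503 45 125.9 -236.4
507 15 91.8 -222.8
511 25 91.6 -223.1
end 501.8650283576994
```

Request:
{"fn": "carry_out", "kwargs": {
  "deltas": [
    [-0.4,-0.05,0,0,0,0],
    [0,0,-0.8,0,0,0],
    [0,0,-0.8,0,0,0],
    [0,0,-0.8,0,0,0],
    [0,0,-0.6,0,0,0],
    [0,0,0,0,0,0],
    [0,0,0,0,0,0]
  ]
}}

```text
time: 22.92
tool_pos: [454.0, -231.0, 66.4]
orientation: [-0.007, 0.999, 0.018, 0.038]
force: [0.5, 0.0, -1.6]
finger_gap: 16.9
finger_force: 30.0
```

```bash
python3 st.py; python3 hd.py -231
```

```text
22.9 q [ 0.2   0.12  0.27  2.04 -0.1   0.93 -1.01] tcp [ 454.  -231.    66.4] y [ 0.037 -0.999 -0.013] z [ 0.076  0.016 -0.997] grasp [ 452.6 -231.3   85.4] F [ 0.5  0.  -1.6] gap 16.9 29.994365807579015
[(468, 177, np.float64(94.1)), (470, 172, np.float64(94.0)), (472, 176, np.float64(94.2)), (474, 175, np.float64(94.2)), (476, 178, np.float64(94.1)), (478, 177, np.float64(94.0)), (480, 179, np.float64(94.0)), (482, 128, np.float64(94.2)), (484, 88, np.float64(99.0)), (486, 200, np.float64(99.4)), (488, 207, np.float64(99.5)), (490, 216, np.float64(99.5)), (492, 206, np.float64(99.3)), (494, 235, np.float64(99.4)), (496, 508, np.float64(98.2)), (500, 31, np.float64(88.0)), (502, 185, np.float64(89.5)), (504, 206, np.float64(89.8))]
```

Request:
{"fn": "carry_out", "kwargs": {
  "deltas": [
    [0.15,0,-0.3,0,0,0],
    [0,0,-0.3,0,0,0],
    [0,0,0,0,0,0]
  ]
}}

```text
time: 23.22
tool_pos: [456.1, -231.0, 60.7]
orientation: [-0.007, 0.999, 0.019, 0.039]
force: [0.3, 0.1, -1.8]
finger_gap: 17.1
finger_force: 30.0
```

Request:
{"fn": "carry_out", "kwargs": {
  "deltas": [
    [0.1,0,0,0,0,0],
    [0.1,0,0,0,0,0],
    [0,0,0,0,0,0]
  ]
}}

```text
time: 23.47
tool_pos: [458.4, -231.2, 61.3]
orientation: [-0.007, 0.999, 0.019, 0.039]
force: [0.1, -0.2, -2.3]
finger_gap: 17.2
finger_force: 30.0
```

Request:
{"fn": "carry_out", "kwargs": {
  "deltas": [
    [0.1,0,0,0,0,0],
    [0.1,0,0,0,0,0],
    [0,0,0,0,0,0]
  ]
}}

```text
time: 23.72
tool_pos: [458.8, -231.1, 60.7]
orientation: [-0.007, 0.999, 0.018, 0.038]
force: [-4.7, 0.0, -0.2]
finger_gap: 16.8
finger_force: 30.0
```

```bash
python3 st.py; python3 hd.py -231
```

```text
23.7 q [ 0.2   0.14  0.27  2.03 -0.1   0.92 -1.01] tcp [ 458.8 -231.1   60.7] y [ 0.037 -0.999 -0.013] z [ 0.075  0.016 -0.997] grasp [ 457.4 -231.4   79.7] F [-4.7  0.  -0.2] gap 16.8 29.99522051893824
[(468, 166, np.float64(88.8)), (470, 170, np.float64(88.6)), (472, 171, np.float64(88.6)), (474, 164, np.float64(88.9)), (476, 176, np.float64(88.8)), (478, 179, np.float64(88.7)), (480, 181, np.float64(89.0)), (482, 176, np.float64(88.8)), (484, 176, np.float64(88.8)), (486, 169, np.float64(88.8)), (488, 45, np.float64(93.0)), (490, 184, np.float64(93.8)), (492, 207, np.float64(94.2)), (494, 221, np.float64(94.1)), (496, 216, np.float64(93.9)), (498, 215, np.float64(94.2)), (500, 328, np.float64(93.5)), (502, 196, np.float64(89.5)), (504, 207, np.float64(89.8))]
```

Request:
{"fn": "carry_out", "kwargs": {
  "deltas": [
    [0,0,-0.1,0,0,0],
    [0,0,-0.05,0,0,0],
    [0.1,0,0,0,0,0],
    [0,0,0,0,0,0]
  ]
}}

```text
time: 24.1
tool_pos: [458.9, -231.1, 60.5]
orientation: [-0.008, 0.999, 0.018, 0.037]
force: [-12.6, 2.6, 13.0]
finger_gap: 17.2
finger_force: 30.0
```

```bash
python3 st.py; python3 hd.py -231
```

```text
24.1 q [ 0.2   0.14  0.27  2.03 -0.11  0.93 -1.01] tcp [ 458.9 -231.1   60.5] y [ 0.037 -0.999 -0.014] z [ 0.073  0.017 -0.997] grasp [ 457.5 -231.4   79.4] F [-12.6   2.6  13. ] gap 17.2 29.998327915091068
[(468, 166, np.float64(88.6)), (470, 162, np.float64(88.6)), (472, 179, np.float64(88.5)), (474, 175, np.float64(88.7)), (476, 178, np.float64(88.5)), (478, 172, np.float64(88.7)), (480, 178, np.float64(88.5)), (482, 175, np.float64(88.7)), (484, 177, np.float64(88.5)), (486, 169, np.float64(88.7)), (488, 47, np.float64(92.8)), (490, 179, np.float64(93.7)), (492, 213, np.float64(94.1)), (494, 208, np.float64(94.1)), (496, 220, np.float64(94.0)), (498, 228, np.float64(94.0)), (500, 317, np.float64(93.6)), (502, 188, np.float64(89.4)), (504, 221, np.float64(89.7))]
```

Request:
{"fn": "carry_out", "kwargs": {
  "deltas": [
    [-0.15,0,0,0,0,0],
    [0,0,0,0,0,0]
  ]
}}

```text
time: 24.32
tool_pos: [458.9, -231.1, 60.5]
orientation: [-0.007, 0.999, 0.018, 0.039]
force: [-6.9, 1.9, 7.9]
finger_gap: 17.1
finger_force: 30.0
```

Request:
{"fn": "carry_out", "kwargs": {
  "deltas": [
    [0,0,0,0,0,0],
    [0,0,0,0,0,0],
    [0,0,0,0,0,0],
    [0,0,1,0,0,0],
    [0,0,2,0,0,0],
    [0,0,3,0,0,0],
    [0,0,3,0,0,0],
    [0,0,3,0,0,0],
    [0,0,0,0,0,0],
    [0,0,0,0,0,0]
  ],
  "grip": 0.36
}}

```text
time: 25.15
tool_pos: [461.3, -231.9, 182.5]
orientation: [-0.006, 0.999, 0.019, 0.042]
force: [0.2, -0.6, -0.2]
finger_gap: 31.0
finger_force: 0.0
```

```bash
python3 st.py; cat > seats.py <<'E'
from h import *
import sys
w=snap('wrist',sys.argv[1] if len(sys.argv)>1 else None)
W=cloud(w).reshape(-1,3)
for y0 in (-297,-231):
    q=W[(W[:,0]>395)&(W[:,0]<520)&(abs(W[:,1]-y0)<14)&(W[:,2]>75)&(W[:,2]<100)]
    print(y0,[(x,float(np.percentile(k[:,2],95).round(1)),float(((k[k[:,2]>80][:,1].min()+k[k[:,2]>80][:,1].max())/2).round(1))) for x in range(404,516,8) for k in [q[abs(q[:,0]-x)<2]] if len(k)>6 and (k[:,2]>80).any()],'end',q[q[:,2]>91.5][:,0].max())
q=W[(W[:,0]>480)&(W[:,0]<520)&(W[:,1]>-279)&(W[:,1]<-249)&(W[:,2]>80)&(W[:,2]<95)]
print('bar free part',q[:,0].min(),np.percentile(q[:,0],[1,99]))
E
python3 seats.py w6.png
```

```text
25.1 q [ 0.19  0.    0.27  1.9  -0.05  1.17 -1.06] tcp [ 461.3 -231.9  182.5] y [ 0.038 -0.999 -0.01 ] z [ 0.083  0.014 -0.996] grasp [ 459.8 -232.1  201.5] F [ 0.2 -0.6 -0.2] gap 31.0 0.0
-297 [(420, 84.9, -290.4), (428, 88.0, -297.8), (436, 88.0, -297.6), (444, 88.1, -297.2), (452, 88.4, -297.5), (460, 88.3, -296.3), (468, 88.2, -296.7), (476, 88.5, -296.5), (484, 87.9, -296.2), (492, 93.7, -296.8), (500, 94.0, -297.0), (508, 90.9, -297.1)] end 515.0874637977886
-231 [(420, 87.9, -232.3), (428, 88.0, -232.1), (436, 88.2, -231.8), (444, 88.5, -231.9), (452, 88.3, -231.6), (460, 88.1, -231.3), (468, 88.2, -231.0), (476, 88.2, -230.7), (484, 88.1, -230.5), (492, 93.5, -231.0), (500, 93.0, -231.1), (508, 91.1, -231.1)] end 512.3390787179087
bar free part 501.3202078248422 [501.63123587 519.56643688]
```

View pics/w6.png

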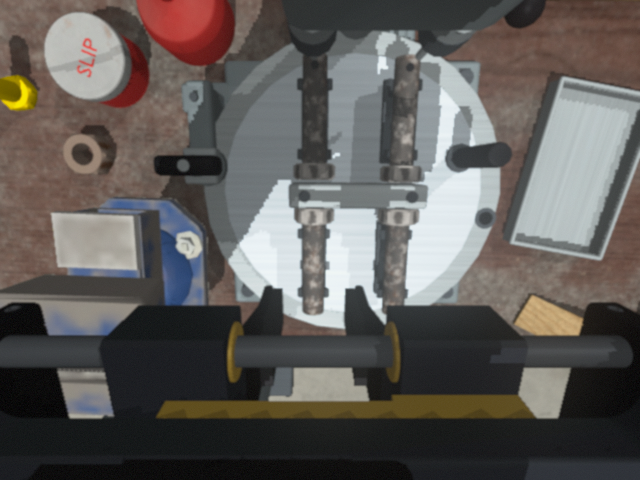

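Both bolts are seated with heads at the bar (camera x about 501–503). Now for the knob.

Request:
{"fn": "carry_out", "kwargs": {
  "deltas": [
    [0,3,0,0,2.4,0],
    [0,3,0,0,2.4,0],
    [0,3,0,0,0,0],
    [0.7,0,0,0,0,6.92],
    [0.7,0,0,0,0,6.92],
    [0.7,0,0,0,0,6.92],
    [0.7,0,0,0,0,6.92],
    [0.7,0,0,0,0,6.92],
    [0.7,0,0,0,0,6.92],
    [0.7,0,0,0,0,6.92],
    [0.6,0,0,0,0,6.92],
    [0.6,0,0,0,0,6.92]
  ],
  "grip": 0.5
}}

```text
time: 26.2
tool_pos: [519.9, -140.9, 177.7]
orientation: [-0.006, 0.845, 0.535, -0.008]
force: [0.5, -0.3, 0.1]
finger_gap: 43.2
finger_force: 0.0
```

Request:
{"fn": "carry_out", "kwargs": {
  "deltas": [
    [0.6,0,0,0,0,6.92],
    [0,0,0,0,0,6.92],
    [0,0,0,0,0,6.92],
    [0,0,0,0,0,6.92],
    [0,0,0,0,0,0],
    [0,0,0,0,0,0]
  ]
}}

```text
time: 26.7
tool_pos: [525.8, -141.0, 178.3]
orientation: [-0.004, 0.696, 0.718, -0.008]
force: [-0.5, -0.1, -0.4]
finger_gap: 43.2
finger_force: 0.0
```

```bash
python3 st.py; python3 - <<'E'
from h import *
for n in('wrist','side','scene'):
    W=cloud(snap(n)).reshape(-1,3)
    k=W[(abs(W[:,2]-108)<4)&(W[:,0]>505)&(W[:,0]<550)&(W[:,1]<-105)&(W[:,1]>-175)]
    if len(k)>5: print(n,len(k),cv2.minAreaRect(k[:,:2].astype(np.float32)),np.median(k[:,2]))
E
```

```text
26.7 q [ 0.12  0.14  0.1   1.77 -0.    1.26  0.25] tcp [ 525.8 -141.   178.3] y [ 0.999  0.032 -0.018] z [-0.018 -0.006 -1.   ] grasp [ 526.1 -140.9  197.3] F [-0.5 -0.1 -0.4] gap 43.2 0.0
wrist 1141 ((528.4490356445312, -140.0390167236328), (13.780685424804688, 43.173240661621094), 1.590372085571289) 109.18398822863273
side 59 ((524.0966796875, -137.9745635986328), (13.672184944152832, 42.69768524169922), 4.193086624145508) 106.6494372049799
scene 93 ((526.992431640625, -141.33290100097656), (43.670108795166016, 14.14198112487793), 89.76241302490234) 109.4079472305408
```

Request:
{"fn": "carry_out", "kwargs": {
  "deltas": [
    [0.12,0.05,-2,0,0,0],
    [0,0,-2,0,0,0],
    [0,0,-2,0,0,0],
    [0,0,-2,0,0,0],
    [0,0,-1.5,0,0,0],
    [0,0,0,0,0,0],
    [0,0,0,0,0,0]
  ]
}}

```text
time: 27.43
tool_pos: [527.1, -140.6, 84.1]
orientation: [-0.004, 0.695, 0.719, -0.008]
force: [-0.2, -0.3, 0.5]
finger_gap: 43.5
finger_force: 0.0
```

Request:
{"fn": "carry_out", "kwargs": {
  "deltas": [
    [0,0,0,0,0,0],
    [0,0,0,0,0,0],
    [0,0,0,0,0,0],
    [0,0,0,0,0,0],
    [0,0,0,0,0,0],
    [0,0,0,0,0,0]
  ],
  "grip": 0
}}

```text
time: 27.93
tool_pos: [528.5, -140.7, 85.2]
orientation: [-0.003, 0.694, 0.72, -0.007]
force: [1.2, -0.1, -0.2]
finger_gap: 14.8
finger_force: 30.0
```

```bash
python3 st.py
```

```text
27.9 q [ 0.12  0.22  0.09  1.86 -0.01  1.07  0.26] tcp [ 528.5 -140.7   85.2] y [ 0.999  0.036 -0.014] z [-0.013 -0.006 -1.   ] grasp [ 528.8 -140.6  104.2] F [ 1.2 -0.1 -0.2] gap 14.8 30.00248908996582
```

Request:
{"fn": "carry_out", "kwargs": {
  "deltas": [
    [0,0,0.4,0,0,0],
    [0,0,0.4,0,0,0],
    [0,0,0.4,0,0,0],
    [0,0,0.4,0,0,0],
    [0,0,0.1,0,0,0],
    [0,0,0,0,0,0]
  ]
}}

```text
time: 28.43
tool_pos: [528.0, -140.6, 101.4]
orientation: [-0.003, 0.694, 0.72, -0.007]
force: [5.0, 0.8, -8.3]
finger_gap: 14.6
finger_force: 30.0
```

```bash
python3 st.py
```

```text
28.4 q [ 0.12  0.2   0.1   1.85 -0.01  1.1   0.25] tcp [ 528.  -140.6  101.4] y [ 0.999  0.036 -0.015] z [-0.015 -0.006 -1.   ] grasp [ 528.3 -140.5  120.4] F [ 5.   0.8 -8.3] gap 14.6 29.972011162899435
```

Lifted 16 mm at 8 N. Turning it anticlockwise.

Request:
{"fn": "carry_out", "kwargs": {
  "deltas": [
    [0,0,0,0,0,6.5],
    [0,0,0,0,0,6.5],
    [0,0,0,0,0,6.5],
    [0,0,0,0,0,6.5],
    [0,0,0,0,0,6.5],
    [0,0,0,0,0,6.5],
    [0,0,0,0,0,6.5],
    [0,0,0,0,0,6.5],
    [0,0,0,0,0,6.5],
    [0,0,0,0,0,6.5],
    [0,0,0,0,0,6.5],
    [0,0,0,0,0,6.5]
  ]
}}

```text
time: 29.43
tool_pos: [528.1, -140.5, 101.4]
orientation: [0.003, 0.084, 0.996, -0.008]
force: [5.7, -0.3, -8.5]
finger_gap: 14.8
finger_force: 30.0
```

Request:
{"fn": "carry_out", "kwargs": {
  "deltas": [
    [0,0,0,0,0,3],
    [0,0,0,0,0,0],
    [0,0,-0.3,0,0,0],
    [0,0,-0.2,0,0,0],
    [0,0,0,0,0,0]
  ]
}}

```text
time: 29.85
tool_pos: [528.3, -140.6, 97.1]
orientation: [0.003, 0.061, 0.998, -0.008]
force: [4.5, -0.1, -2.5]
finger_gap: 14.7
finger_force: 30.0
```

```bash
python3 st.py
```

```text
29.9 q [ 0.24  0.2  -0.04  1.87  0.03  1.07  1.64] tcp [ 528.3 -140.6   97.1] y [ 0.121  0.993 -0.016] z [ 0.005 -0.016 -1.   ] grasp [ 528.2 -140.3  116.1] F [ 4.5 -0.1 -2.5] gap 14.7 29.98978167772293
```

Request:
{"fn": "carry_out", "kwargs": {
  "deltas": [
    [0,0,0,0,0,0],
    [0,0,0,0,0,0],
    [0,0,0,0,0,0],
    [0,0,2,0,0,0],
    [0,0,3.5,0,0,0],
    [0,0,3.5,0,0,0],
    [-1.2,-2.5,0,0,0,0],
    [-1.2,-2.5,0,0,0,0],
    [-1.2,-2.5,0,0,0,0],
    [-1.2,-2.5,0,0,0,0],
    [0,-2.8,0,0,0,6.75],
    [0,-2.8,0,0,0,6.75]
  ],
  "grip": 0.45
}}

```text
time: 30.85
tool_pos: [478.0, -297.8, 186.8]
orientation: [0.003, -0.06, 0.998, -0.007]
force: [0.8, 0.1, 0.7]
finger_gap: 38.9
finger_force: 0.0
```

Request:
{"fn": "carry_out", "kwargs": {
  "deltas": [
    [0,-2.8,0,0,0,6.75],
    [0,-2.7,0,0,0,6.75],
    [0,0,0,0,0,0],
    [0,0,0,0,0,0]
  ]
}}

```text
time: 31.18
tool_pos: [477.9, -353.4, 186.1]
orientation: [0.003, -0.172, 0.985, -0.007]
force: [0.3, -0.2, -0.1]
finger_gap: 39.1
finger_force: 0.0
```

```bash
python3 st.py; python3 - <<'E'
from h import *
for n in('wrist','side','scene'):
    W=cloud(snap(n)).reshape(-1,3)
    k=W[(abs(W[:,2]-112)<4)&(W[:,0]>520)&(W[:,0]<560)&(W[:,1]<-325)&(W[:,1]>-375)]
    if len(k)>5: print(n,'post',len(k),cv2.minAreaRect(k[:,:2].astype(np.float32)),np.median(k[:,2]))
    k=W[(abs(W[:,2]-119)<6)&(W[:,0]>495)&(W[:,0]<560)&(W[:,1]<-105)&(W[:,1]>-175)]
    if len(k)>5: print(n,'knob',len(k),cv2.minAreaRect(k[:,:2].astype(np.float32)),np.median(k[:,2]))
E
```

```text
31.2 q [ 0.5   0.21  0.1   1.66 -0.02  1.26  2.52] tcp [ 477.9 -353.4  186.1] y [-0.338  0.941 -0.014] z [ 0.008 -0.012 -1.   ] grasp [ 477.8 -353.1  205.1] F [ 0.3 -0.2 -0.1] gap 39.1 0.0
wrist post 237 ((539.2732543945312, -352.9359436035156), (9.855066299438477, 15.72827434539795), 18.271310806274414) 111.88458055624756
wrist knob 618 ((519.079345703125, -141.03244018554688), (14.178404808044434, 25.76641273498535), 84.4951400756836) 120.13730876241443
side post 14 ((538.9761352539062, -348.82257080078125), (12.953454971313477, 10.80509090423584), 40.14289474487305) 109.46851059063724
side knob 101 ((523.60302734375, -138.83763122558594), (15.020560264587402, 42.32970428466797), 79.57874298095703) 117.28237507242318
scene post 42 ((541.3472290039062, -351.1825256347656), (13.314208030700684, 14.15002155303955), 26.37863540649414) 112.95003104824292
scene knob 107 ((526.5472412109375, -142.04067993164062), (13.696318626403809, 45.800575256347656), 79.0816650390625) 120.0543822657678
```

The knob stays up and turned. Now grip the post.

Request:
{"fn": "carry_out", "kwargs": {
  "deltas": [
    [2.2,0.07,0,0,0,0],
    [2.2,0.06,0,0,0,0],
    [2.06,0.06,0,0,0,0],
    [0,0,-2.5,0,0,0],
    [0,0,-2.5,0,0,0],
    [0,0,-2.5,0,0,0],
    [0,0,-2.5,0,0,0],
    [0,0,0,0,0,0],
    [0,0,0,0,0,0]
  ]
}}

```text
time: 32.08
tool_pos: [543.7, -347.8, 85.5]
orientation: [0.003, -0.175, 0.985, -0.006]
force: [0.8, 0.3, 0.7]
finger_gap: 39.3
finger_force: 0.0
```

Request:
{"fn": "carry_out", "kwargs": {
  "deltas": [
    [0,0,0,0,0,0],
    [0,0,0,0,0,0],
    [0,0,0,0,0,0],
    [0,0,0,0,0,0],
    [0,0,0,0,0,0]
  ],
  "grip": 0
}}

```text
time: 32.5
tool_pos: [545.2, -350.8, 88.1]
orientation: [0.005, -0.174, 0.985, -0.008]
force: [1.4, -2.3, 2.5]
finger_gap: 15.9
finger_force: 30.0
```

```bash
python3 st.py
```

```text
32.5 q [ 0.47  0.39  0.08  1.63 -0.03  1.1   2.47] tcp [ 545.2 -350.8   88.1] y [-0.342  0.939 -0.018] z [ 0.013 -0.015 -1.   ] grasp [ 545.  -350.5  107.1] F [ 1.4 -2.3  2.5] gap 15.9 29.9609821010381
```

```bash
python3 - <<'E'
import numpy as np
r=95.2;a=np.radians(-68.9)-np.arange(27)*np.radians(180/26)
d=np.diff(np.c_[np.cos(a),np.sin(a)]*r/10,axis=0).round(2)
for i in range(0,26,9): print([[float(x),float(y),0,0,0,-6.92] for x,y in d[i:i+9]])
E
```

```text
[[-1.1, -0.35, 0, 0, 0, -6.92], [-1.13, -0.21, 0, 0, 0, -6.92], [-1.15, -0.08, 0, 0, 0, -6.92], [-1.15, 0.06, 0, 0, 0, -6.92], [-1.13, 0.2, 0, 0, 0, -6.92], [-1.1, 0.34, 0, 0, 0, -6.92], [-1.05, 0.47, 0, 0, 0, -6.92], [-0.99, 0.59, 0, 0, 0, -6.92], [-0.91, 0.7, 0, 0, 0, -6.92]]
[[-0.82, 0.81, 0, 0, 0, -6.92], [-0.71, 0.9, 0, 0, 0, -6.92], [-0.6, 0.98, 0, 0, 0, -6.92], [-0.48, 1.05, 0, 0, 0, -6.92], [-0.35, 1.1, 0, 0, 0, -6.92], [-0.21, 1.13, 0, 0, 0, -6.92], [-0.08, 1.15, 0, 0, 0, -6.92], [0.06, 1.15, 0, 0, 0, -6.92], [0.2, 1.13, 0, 0, 0, -6.92]]
[[0.34, 1.1, 0, 0, 0, -6.92], [0.47, 1.05, 0, 0, 0, -6.92], [0.59, 0.99, 0, 0, 0, -6.92], [0.7, 0.91, 0, 0, 0, -6.92], [0.81, 0.82, 0, 0, 0, -6.92], [0.9, 0.71, 0, 0, 0, -6.92], [0.98, 0.6, 0, 0, 0, -6.92], [1.05, 0.48, 0, 0, 0, -6.92]]
```

Request:
{"fn": "carry_out", "kwargs": {
  "deltas": [
    [-1.1,-0.35,0,0,0,-6.92],
    [-1.13,-0.21,0,0,0,-6.92],
    [-1.15,-0.08,0,0,0,-6.92],
    [-1.15,0.06,0,0,0,-6.92],
    [-1.13,0.2,0,0,0,-6.92],
    [-1.1,0.34,0,0,0,-6.92],
    [-1.05,0.47,0,0,0,-6.92],
    [-0.99,0.59,0,0,0,-6.92],
    [-0.91,0.7,0,0,0,-6.92]
  ]
}}

```text
time: 33.25
tool_pos: [448.2, -333.6, 88.1]
orientation: [0.002, 0.363, 0.932, -0.009]
force: [2.2, 0.0, 2.1]
finger_gap: 16.3
finger_force: 29.9
```

```bash
python3 st.py
```

```text
33.2 q [ 0.35  0.23  0.26  1.86 -0.05  1.06  1.45] tcp [ 448.2 -333.6   88.1] y [ 0.677  0.736 -0.015] z [-0.003 -0.018 -1.   ] grasp [ 448.2 -333.3  107.1] F [2.2 0.  2.1] gap 16.3 29.92536019301042
```

Request:
{"fn": "carry_out", "kwargs": {
  "deltas": [
    [-0.82,0.81,0,0,0,-6.92],
    [-0.71,0.9,0,0,0,-6.92],
    [-0.6,0.98,0,0,0,-6.92],
    [-0.48,1.05,0,0,0,-6.92],
    [-0.35,1.1,0,0,0,-6.92],
    [-0.21,1.13,0,0,0,-6.92],
    [-0.08,1.15,0,0,0,-6.92],
    [0.06,1.15,0,0,0,-6.92],
    [0.2,1.13,0,0,0,-6.92]
  ]
}}

```text
time: 34.0
tool_pos: [418.5, -239.7, 88.0]
orientation: [-0.002, 0.793, 0.609, -0.006]
force: [2.8, -2.4, 0.4]
finger_gap: 16.0
finger_force: 29.9
```

Request:
{"fn": "carry_out", "kwargs": {
  "deltas": [
    [0.34,1.1,0,0,0,-6.92],
    [0.47,1.05,0,0,0,-6.92],
    [0.59,0.99,0,0,0,-6.92],
    [0.7,0.91,0,0,0,-6.92],
    [0.81,0.82,0,0,0,-6.92],
    [0.9,0.71,0,0,0,-6.92],
    [0.98,0.6,0,0,0,-6.92],
    [1.05,0.48,0,0,0,-6.92],
    [0,0,0,0,0,0],
    [0,0,0,0,0,0]
  ]
}}

```text
time: 34.83
tool_pos: [477.4, -173.2, 88.0]
orientation: [-0.006, 0.985, 0.175, -0.003]
force: [0.8, -3.0, 5.5]
finger_gap: 16.2
finger_force: 29.9
```

```bash
python3 st.py; python3 - <<'E'
from h import *
for n in('wrist','side','scene'):
    W=cloud(snap(n)).reshape(-1,3)
    k=W[(abs(W[:,2]-88.5)<3)&(W[:,0]>495)&(W[:,0]<525)&(W[:,1]<-205)&(W[:,1]>-320)]
    if len(k)>5: print(n,'bar',len(k),cv2.minAreaRect(k[:,:2].astype(np.float32)))
E
```

```text
34.8 q [ 0.05  0.14  0.27  1.96 -0.05  1.06 -0.87] tcp [ 477.4 -173.2   88. ] y [ 0.345 -0.939 -0.013] z [-0.007  0.011 -1.   ] grasp [ 477.5 -173.4  107. ] F [ 0.8 -3.   5.5] gap 16.2 29.92553550750017
wrist bar 6511 ((510.2486267089844, -258.6920471191406), (29.96890640258789, 97.49210357666016), 0.360850989818573)
side bar 51 ((515.8743286132812, -229.23275756835938), (21.606033325195312, 51.882713317871094), 17.127357482910156)
scene bar 262 ((510.1178283691406, -262.33782958984375), (103.7077865600586, 28.657684326171875), 89.70850372314453)
```

The turn went smoothly with low forces, and the post is now at the left. Release, rise, and return to the knob.

Request:
{"fn": "carry_out", "kwargs": {
  "deltas": [
    [0,0,0,0,0,0],
    [0,0,0,0,0,0],
    [0,0,0,0,0,0],
    [0,0,2,0,0,0],
    [0,0,3.5,0,0,0],
    [0,0,3.5,0,0,0],
    [0,1,0,0,0,6.95],
    [0,1,0,0,0,6.95],
    [0,1,0,0,0,6.95],
    [0,0.3,0,0,0,6.95],
    [0,0,0,0,0,6.95],
    [0,0,0,0,0,6.95]
  ],
  "grip": 0.45
}}

```text
time: 35.98
tool_pos: [474.6, -137.8, 175.7]
orientation: [-0.006, 0.856, 0.517, -0.007]
force: [-0.1, 0.1, 0.9]
finger_gap: 38.9
finger_force: 0.0
```

Request:
{"fn": "carry_out", "kwargs": {
  "deltas": [
    [0,0,0,0,0,6.95],
    [0,0,0,0,0,6.95],
    [0,0,0,0,0,6.95],
    [0,0,0,0,0,6.95],
    [0,0,0,0,0,6.95],
    [0,0,0,0,0,6.95],
    [0,0,0,0,0,6.95],
    [0,0,0,0,0,6.95],
    [0,0,0,0,0,6.95],
    [0,0,0,0,0,6.95],
    [0,0,0,0,0,6.95],
    [0,0,0,0,0,6.95]
  ]
}}

```text
time: 36.98
tool_pos: [474.6, -138.1, 175.6]
orientation: [-0.001, 0.295, 0.955, -0.008]
force: [0.3, -0.1, -0.4]
finger_gap: 39.5
finger_force: 0.0
```

Request:
{"fn": "carry_out", "kwargs": {
  "deltas": [
    [0.9,0,0,0,0,6.95],
    [0.9,0,0,0,0,6.95],
    [0.9,0,0,0,0,6.95],
    [0.9,0,0,0,0,6.95],
    [0.9,0,0,0,0,0],
    [0.6,0,0,0,0,0],
    [0,0,0,0,0,0],
    [0,0,0,0,0,0]
  ]
}}

```text
time: 37.65
tool_pos: [526.3, -138.8, 176.1]
orientation: [0.002, 0.062, 0.998, -0.008]
force: [-0.3, 0.6, 0.3]
finger_gap: 39.1
finger_force: 0.0
```

```bash
python3 st.py; python3 - <<'E'
from h import *
for n in('wrist','side','scene'):
    W=cloud(snap(n,'%s_t.png'%n)).reshape(-1,3)
    def R(m,x0,x1,y0,y1,z0,z1):
        k=W[(W[:,0]>x0)&(W[:,0]<x1)&(W[:,1]>y0)&(W[:,1]<y1)&(W[:,2]>z0)&(W[:,2]<z1)]
        if len(k)>5: print(n,m,len(k),[np.round(v,2) for v in cv2.minAreaRect(k[:,:2].astype(np.float32))],np.median(k[:,2]).round(1),np.round(np.polyfit(k[:,1],k[:,0],1)[0]*57.3,2))
    R('barfrontmid',490,540,-274,-250,80,91)
    R('knob',495,560,-175,-105,113,125)
    R('post',450,500,-200,-150,108,116)
    for y in(-231,-297): R('front bolt',410,490,y-13,y+13,79,97)
E
```

```text
37.6 q [ 0.03  0.12  0.18  1.79 -0.01  1.23  1.66] tcp [ 526.3 -138.8  176.1] y [ 0.123  0.992 -0.016] z [ 0.002 -0.016 -1.   ] grasp [ 526.3 -138.5  195.1] F [-0.3  0.6  0.3] gap 39.1 0.0
wrist barfrontmid 761 [array([ 509.94, -261.95]), array([18.24, 24.07]), np.float64(1.57)] 88.5 -1.04
wrist knob 1269 [array([ 527.35, -140.7 ]), array([13.75, 43.02]), np.float64(83.16)] 121.0 -54.24
wrist post 510 [array([ 478.03, -172.78]), array([15.77, 16.23]), np.float64(76.46)] 112.3 -0.28
wrist front bolt 2945 [array([ 450.87, -229.58]), array([24.24, 78.36]), np.float64(88.92)] 86.3 23.94
wrist front bolt 2965 [array([ 450.87, -296.5 ]), array([25.01, 78.24]), np.float64(89.89)] 86.1 27.09
side barfrontmid 37 [array([ 506.16, -262.56]), array([17.94, 22.69]), np.float64(3.54)] 85.4 -8.28
side knob 99 [array([ 524.56, -137.72]), array([14.48, 43.22]), np.float64(79.8)] 117.7 -46.84
side post 23 [array([ 474.62, -171.08]), array([14.28, 12.27]), np.float64(16.95)] 109.9 4.85
side front bolt 160 [array([ 449.39, -227.24]), array([18.21, 78.52]), np.float64(89.44)] 82.9 -7.19
side front bolt 147 [array([ 450.33, -293.06]), array([17.95, 78.52]), np.float64(89.71)] 83.2 57.74
scene barfrontmid 84 [array([ 509.2 , -263.22]), array([22.62, 20.95]), np.float64(79.76)] 88.5 -6.62
scene knob 105 [array([ 527.67, -142.72]), array([13.66, 45.53]), np.float64(76.95)] 120.6 -98.02
scene post 38 [array([ 477.08, -173.15]), array([12.89, 16.28]), np.float64(12.13)] 112.7 1.04
scene front bolt 264 [array([ 450.43, -228.9 ]), array([24.45, 78.78]), np.float64(87.55)] 86.7 20.33
scene front bolt 285 [array([ 450.14, -298.53]), array([79.34, 24.37]), np.float64(2.5)] 87.1 23.35
```

The table angle matches a half turn within about 0.01 rad. Gripping the knob.

Request:
{"fn": "carry_out", "kwargs": {
  "deltas": [
    [0.2,-0.18,-2,0,0,0],
    [0,0,-2,0,0,0],
    [0,0,-2,0,0,0],
    [0,0,-1.9,0,0,0],
    [0,0,0,0,0,0],
    [0,0,0,0,0,0]
  ]
}}

```text
time: 38.3
tool_pos: [527.7, -140.7, 97.1]
orientation: [0.001, 0.061, 0.998, -0.008]
force: [0.0, -0.2, 0.6]
finger_gap: 39.2
finger_force: 0.0
```

Request:
{"fn": "carry_out", "kwargs": {
  "deltas": [
    [0,0,0,0,0,0],
    [0,0,0,0,0,0],
    [0,0,0,0,0,0],
    [0,0,0,0,0,0],
    [0,0,0,0,0,0]
  ],
  "grip": 0
}}

```text
time: 38.72
tool_pos: [529.2, -140.8, 98.4]
orientation: [0.003, 0.061, 0.998, -0.008]
force: [-0.8, -0.0, 2.8]
finger_gap: 14.1
finger_force: 30.1
```

```bash
python3 st.py
```

```text
38.7 q [ 0.04  0.19  0.18  1.87 -0.02  1.07  1.68] tcp [ 529.2 -140.8   98.4] y [ 0.122  0.992 -0.015] z [ 0.005 -0.016 -1.   ] grasp [ 529.1 -140.5  117.4] F [-0.8 -0.   2.8] gap 14.1 30.08307156851515
```

Request:
{"fn": "carry_out", "kwargs": {
  "deltas": [
    [0,0,0.3,0,0,0],
    [0,0,0,0,0,-6.9],
    [0,0,0,0,0,-6.9],
    [0,0,0,0,0,-6.9],
    [0,0,0,0,0,-6.9],
    [0,0,0,0,0,-6.9],
    [0,0,0,0,0,-6.9],
    [0,0,0,0,0,-6.9],
    [0,0,0,0,0,-6.9],
    [0,0,0,0,0,-6.9],
    [0,0,0,0,0,-6.9],
    [0,0,0,0,0,-6.9]
  ]
}}

```text
time: 39.72
tool_pos: [528.7, -140.8, 100.4]
orientation: [-0.003, 0.664, 0.748, -0.008]
force: [0.5, -0.1, -2.1]
finger_gap: 14.2
finger_force: 30.0
```

Request:
{"fn": "carry_out", "kwargs": {
  "deltas": [
    [0,0,0,0,0,-6],
    [0,0,0,0,0,0],
    [0,0,0,0,0,0]
  ]
}}

```text
time: 39.97
tool_pos: [528.7, -140.8, 100.5]
orientation: [-0.003, 0.699, 0.715, -0.008]
force: [0.2, -0.1, -2.9]
finger_gap: 14.4
finger_force: 30.0
```

```bash
python3 st.py
```

```text
40.0 q [-0.09  0.21  0.33  1.86 -0.07  1.1   0.29] tcp [ 528.7 -140.8  100.5] y [ 1.     0.023 -0.016] z [-0.016 -0.006 -1.   ] grasp [ 529.  -140.7  119.5] F [ 0.2 -0.1 -2.9] gap 14.4 29.990093973465264
```

Request:
{"fn": "carry_out", "kwargs": {
  "deltas": [
    [0,0,-0.4,0,0,0],
    [0,0,-0.4,0,0,0],
    [0,0,-0.4,0,0,0],
    [0,0,-0.4,0,0,0],
    [0,0,-0.2,0,0,0],
    [0,0,0,0,0,0]
  ]
}}

```text
time: 40.47
tool_pos: [529.7, -141.1, 85.9]
orientation: [-0.003, 0.7, 0.714, -0.007]
force: [-6.2, 0.4, 19.8]
finger_gap: 14.3
finger_force: 30.0
```

```bash
python3 st.py
```

```text
40.5 q [-0.08  0.23  0.33  1.87 -0.07  1.07  0.29] tcp [ 529.7 -141.1   85.9] y [ 1.     0.02  -0.014] z [-0.014 -0.006 -1.   ] grasp [ 530.  -141.   104.9] F [-6.2  0.4 19.8] gap 14.3 30.01557853887789
```

Request:
{"fn": "carry_out", "kwargs": {
  "deltas": [
    [0,0,0.2,0,0,0],
    [0,0,0,0,0,0]
  ]
}}

```text
time: 40.63
tool_pos: [529.2, -141.0, 86.3]
orientation: [-0.003, 0.7, 0.714, -0.007]
force: [-2.9, 1.2, 10.5]
finger_gap: 14.4
finger_force: 30.0
```

Request:
{"fn": "carry_out", "kwargs": {
  "deltas": [
    [0,0,0,0,0,0],
    [0,0,0,0,0,0],
    [0,0,0,0,0,0],
    [0,0,2,0,0,0],
    [0,0,3,0,0,0],
    [0,0,3.5,0,0,0],
    [0,0,0,0,0,0],
    [0,0,0,0,0,0]
  ],
  "grip": 0.45
}}

```text
time: 41.3
tool_pos: [530.3, -141.0, 171.5]
orientation: [-0.002, 0.7, 0.714, -0.006]
force: [-0.5, -0.0, -0.7]
finger_gap: 38.8
finger_force: 0.0
```

```bash
python3 st.py; cat > tab.py <<'E'
from h import *
for n in('wrist','scene'):
    W=cloud(snap(n,'%s_u.png'%n)).reshape(-1,3)
    def R(m,x0,x1,y0,y1,z0,z1):
        k=W[(W[:,0]>x0)&(W[:,0]<x1)&(W[:,1]>y0)&(W[:,1]<y1)&(W[:,2]>z0)&(W[:,2]<z1)]
        if len(k)>5: print(n,m,len(k),[np.round(v,2) for v in cv2.minAreaRect(k[:,:2].astype(np.float32))],np.median(k[:,2]).round(1))
    R('barfrontmid',490,540,-274,-250,80,91)
    R('knob',495,560,-175,-105,104,125)
    R('post',450,500,-200,-150,108,116)
    for y in(-231,-297): R('front shank',410,480,y-13,y+13,80,97)
    for y in(-228,-294): R('rear shank',535,610,y-13,y+13,80,97)
    R('tray rim',430,700,-560,-385,11,22)
E
python3 tab.py
```

```text
41.3 q [-0.1   0.14  0.33  1.78 -0.04  1.24  0.27] tcp [ 530.3 -141.   171.5] y [ 1.     0.02  -0.011] z [-0.011 -0.006 -1.   ] grasp [ 530.5 -140.9  190.5] F [-0.5 -0.  -0.7] gap 38.8 0.0
wrist barfrontmid 512 [array([ 510.27, -262.09]), array([17.86, 24.29]), np.float64(2.15)] 88.5
wrist knob 1188 [array([ 528.1 , -140.26]), array([13.83, 43.75]), np.float64(1.47)] 109.1
wrist post 376 [array([ 476.57, -172.27]), array([16.79, 13.6 ]), np.float64(52.08)] 112.4
scene barfrontmid 84 [array([ 509.84, -261.78]), array([22.54, 20.45]), np.float64(88.92)] 88.8
scene knob 92 [array([ 526.47, -140.78]), array([14.14, 43.41]), np.float64(0.0)] 109.2
scene post 39 [array([ 475.17, -172.9 ]), array([15.73, 14.37]), np.float64(44.1)] 112.3
scene front shank 201 [array([ 444.97, -231.84]), array([69.97, 17.75]), np.float64(1.25)] 86.6
scene front shank 216 [array([ 445.12, -298.29]), array([69.36, 16.3 ]), np.float64(0.64)] 86.9
scene rear shank 131 [array([ 571.65, -228.43]), array([67.29, 15.52]), np.float64(2.22)] 87.1
scene rear shank 137 [array([ 573.61, -294.57]), array([66.78, 14.94]), np.float64(2.31)] 87.3
scene tray rim 1103 [array([ 575.25, -472.59]), array([174.74, 248.81]), np.float64(89.97)] 18.3
```

The knob reads 109.1 mm, which is home, and the table is locked. Now to the drilled bolts, right-hand one first.

Request:
{"fn": "carry_out", "kwargs": {
  "deltas": [
    [-2,0,0,0,0,0],
    [-2,0,0,0,0,0],
    [-1.6,0,0,0,0,0],
    [-0.2,-1.2,0,0,0,-6.8],
    [-0.2,-1.2,0,0,0,-6.8],
    [-0.2,-1.2,0,0,0,-6.8],
    [-0.2,-1.2,0,0,0,-6.8],
    [-0.2,-1.2,0,0,0,-6.8],
    [-0.2,-1.2,0,0,0,-6.8],
    [-0.2,-1.2,0,0,0,-6.8],
    [-0.2,-1.2,0,0,0,-6.8],
    [-0.2,-1.2,0,0,0,-6.8]
  ],
  "grip": 0.38
}}

```text
time: 42.4
tool_pos: [453.5, -248.8, 167.6]
orientation: [-0.008, 0.967, 0.255, -0.006]
force: [-0.2, -0.0, -0.3]
finger_gap: 32.9
finger_force: 0.0
```

Request:
{"fn": "carry_out", "kwargs": {
  "deltas": [
    [0,-1.2,0,0,0,-6.8],
    [0,-1.2,0,0,0,-6.8],
    [0,-1.2,0,0,0,-6.8],
    [0,-1.2,0,0,0,-6.8],
    [0,0,0,0,0,0],
    [0,0,0,0,0,0]
  ]
}}

```text
time: 42.9
tool_pos: [453.7, -296.5, 168.0]
orientation: [-0.008, 1.0, 0.025, -0.004]
force: [0.4, -0.4, -0.4]
finger_gap: 33.2
finger_force: 0.0
```

```bash
python3 st.py; cat > sh.py <<'E'
from h import *
w=snap('wrist');W=cloud(w).reshape(-1,3)
for y0 in (-297,-231):
    q=W[(W[:,0]>400)&(W[:,0]<520)&(abs(W[:,1]-y0)<14)&(W[:,2]>80)&(W[:,2]<100)]
    print(y0,[(x,float(np.percentile(k[:,2],95).round(1)),float(((k[:,1].min()+k[:,1].max())/2).round(1))) for x in range(404,516,8) for k in [q[abs(q[:,0]-x)<2]] if len(k)>6])
v=w['range_z']; c=w['color']
k=W[(W[:,0]>430)&(W[:,0]<700)&(W[:,1]<-385)&(W[:,1]>-580)&(W[:,2]>12)&(W[:,2]<24)]
m=np.zeros((480,640),np.uint8);m.reshape(-1)[(W[:,0]>430)&(W[:,0]<700)&(W[:,1]<-385)&(W[:,1]>-580)&(W[:,2]>12)&(W[:,2]<24)]=255
n,l,s,_=cv2.connectedComponentsWithStats(m)
for i in range(1,n):
    if s[i,4]>150:
        P=W[(l==i).reshape(-1)]; print('rim',s[i].tolist(),[np.round(t,1) for t in cv2.minAreaRect(P[:,:2].astype(np.float32))],np.median(P[:,2]))
E
python3 sh.py
```

```text
42.9 q [ 0.04  0.15  0.54  1.8  -0.09  1.24 -0.91] tcp [ 453.7 -296.5  168. ] y [ 0.049 -0.999 -0.017] z [-0.009  0.016 -1.   ] grasp [ 453.9 -296.9  187. ] F [ 0.4 -0.4 -0.4] gap 33.2 0.0
-297 [(412, 87.8, -297.4), (420, 88.6, -298.2), (428, 88.0, -297.8), (436, 88.2, -297.5), (444, 88.4, -297.5), (452, 88.1, -297.4), (460, 88.0, -297.0), (468, 88.1, -297.0), (476, 88.3, -296.6), (484, 88.1, -296.2), (492, 93.4, -296.9), (500, 92.7, -296.9), (508, 90.6, -297.0)]
-231 [(412, 87.8, -232.5), (420, 88.5, -232.9), (428, 88.1, -232.3), (436, 88.2, -231.8), (444, 87.9, -232.0), (452, 88.2, -231.5), (460, 88.1, -231.1), (468, 87.8, -231.5), (476, 88.1, -231.1), (484, 87.9, -230.5), (492, 93.5, -231.2), (500, 92.6, -230.8), (508, 91.1, -231.0)]
rim [495, 46, 145, 200, 3832] [array([ 531.5, -514.3]), array([ 94.9, 153.6]), np.float64(84.2)] 17.85969535128953
```

Request:
{"fn": "carry_out", "kwargs": {
  "deltas": [
    [0,-0.07,-2,0,0,0],
    [0,0,-2,0,0,0],
    [0,0,-2,0,0,0],
    [0,0,-2,0,0,0],
    [0,0,-2,0,0,0],
    [0,0,0,0,0,0],
    [0,0,0,0,0,0]
  ]
}}

```text
time: 43.53
tool_pos: [454.0, -295.9, 68.6]
orientation: [-0.009, 1.0, 0.025, -0.004]
force: [-0.1, -0.6, 1.1]
finger_gap: 33.4
finger_force: 0.0
```

Request:
{"fn": "carry_out", "kwargs": {
  "deltas": [
    [0,0,0,0,0,0],
    [0,0,0,0,0,0],
    [0,0,0,0,0,0],
    [0,0,0,0,0,0],
    [0,0,0,0,0,0]
  ],
  "grip": 0
}}

```text
time: 43.95
tool_pos: [455.8, -297.2, 70.8]
orientation: [-0.008, 1.0, 0.024, -0.002]
force: [-0.2, 2.3, 5.1]
finger_gap: 16.7
finger_force: 30.0
```

Request:
{"fn": "carry_out", "kwargs": {
  "deltas": [
    [0,0,0.5,0,0,0],
    [0,0,1,0,0,0],
    [0,0,2,0,0,0],
    [0,0,3,0,0,0],
    [0,0,3,0,0,0],
    [0,0,0,0,0,0]
  ]
}}

```text
time: 44.45
tool_pos: [457.5, -300.1, 171.1]
orientation: [-0.005, 1.0, 0.023, 0.002]
force: [1.4, -1.7, -1.2]
finger_gap: 16.9
finger_force: 30.0
```

```bash
python3 st.py; python3 sh.py
```

```text
44.5 q [ 0.04  0.14  0.55  1.79 -0.09  1.23 -0.91] tcp [ 457.5 -300.1  171.1] y [ 0.047 -0.999 -0.011] z [ 0.003  0.011 -1.   ] grasp [ 457.5 -300.3  190.1] F [ 1.4 -1.7 -1.2] gap 16.9 29.983102083206177
-297 [(508, 90.8, -297.0)]
-231 [(412, 87.8, -233.7), (420, 88.4, -233.0), (428, 88.4, -233.1), (436, 88.2, -232.8), (444, 87.8, -232.4), (452, 88.1, -231.7), (460, 88.0, -231.9), (468, 88.3, -231.6), (476, 88.0, -231.3), (484, 88.0, -230.9), (492, 93.3, -231.2), (500, 91.9, -230.8), (508, 91.2, -231.0)]
rim [487, 55, 153, 195, 4100] [array([ 531.4, -514.3]), array([ 94.4, 153.6]), np.float64(84.5)] 17.866063293200398
```

Drilled bolt held. Moving towards the tray and looking at it.

Request:
{"fn": "carry_out", "kwargs": {
  "deltas": [
    [0,-2.5,1,0,0,0],
    [0,-2.5,1,0,0,0],
    [0,-2.5,1,0,0,0],
    [0,-2.5,0,0,0,0],
    [0,-2.5,0,0,0,0],
    [0,-2.5,0,0,0,0],
    [0,-2.5,0,0,0,0],
    [0,0,0,0,0,0],
    [0,0,0,0,0,0]
  ]
}}

```text
time: 45.25
tool_pos: [452.7, -473.6, 192.8]
orientation: [-0.008, 1.0, 0.022, -0.005]
force: [0.1, 1.4, -2.1]
finger_gap: 17.0
finger_force: 30.0
```

```bash
python3 st.py; python3 sh.py | grep rim; python3 - <<'E'
from h import *
w=snap('wrist','w8.png');W=cloud(w).reshape(-1,3)
s=arm.state()['tool_pos']
q=W[(abs(W[:,1]-s[1])<16)&(W[:,2]>s[2]-10)&(W[:,2]<s[2]+40)&(W[:,0]>s[0]-70)&(W[:,0]<s[0]+70)]
for x in range(int(s[0])-60,int(s[0])+64,8):
    k=q[abs(q[:,0]-x)<1.5]
    if len(k)>8: print(x,len(k),np.percentile(k[:,2],90).round(1),k[:,1].min().round(1),k[:,1].max().round(1))
W=cloud(snap('scene')).reshape(-1,3)
k=W[(W[:,0]>430)&(W[:,0]<620)&(W[:,1]<-400)&(W[:,1]>-580)&(W[:,2]>14)&(W[:,2]<19)]
print([np.round(t,1) for t in cv2.minAreaRect(k[:,:2].astype(np.float32))],len(k))
E
```

```text
45.2 q [ 0.3   0.4   0.62  1.48 -0.24  1.35 -0.58] tcp [ 452.7 -473.6  192.8] y [ 0.044 -0.999 -0.017] z [-0.01   0.016 -1.   ] grasp [ 452.9 -473.9  211.8] F [ 0.1  1.4 -2.1] gap 17.0 29.983567893505096
rim [304, 41, 130, 187, 3214] [array([ 531.7, -514.6]), array([ 93.6, 153.5]), np.float64(84.4)] 18.1724291096819
410 16 209.4 -480.5 -465.2
418 170 210.3 -482.8 -465.0
426 122 210.2 -480.7 -466.7
450 217 210.0 -481.5 -464.2
458 241 217.4 -481.8 -463.3
466 395 226.3 -487.2 -455.2
474 234 209.5 -480.5 -462.9
482 236 209.7 -480.4 -462.7
490 447 214.9 -487.0 -455.4
498 875 213.2 -486.0 -456.8
[array([ 530.6, -513. ]), array([ 93.5, 154.7]), np.float64(84.6)] 276
```

View pics/w8.png

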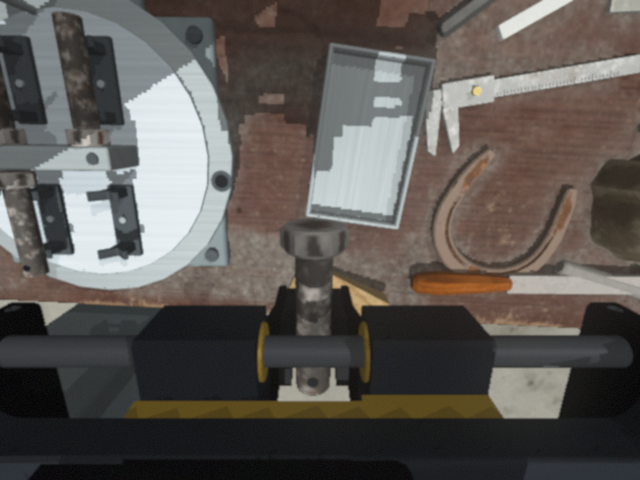

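Tray centre (531,-514), long axis at -5.5°, the same from two views. Lay the first drilled bolt in its right half.

Request:
{"fn": "carry_out", "kwargs": {
  "deltas": [
    [1.8,-1.5,-1,0,0,-4],
    [1.8,-1.5,-1,0,0,-4],
    [1.8,-1.5,-1,0,0,0],
    [1.77,-1.48,-1,0,0,0],
    [0,0,-2.5,0,0,0],
    [0,0,-2.5,0,0,0],
    [0,0,-2.5,0,0,0],
    [0,0,0,0,0,0],
    [0,0,0,0,0,0]
  ]
}}

```text
time: 46.15
tool_pos: [526.5, -529.8, 78.0]
orientation: [-0.01, 0.999, -0.045, -0.004]
force: [-0.1, -0.4, -1.5]
finger_gap: 17.3
finger_force: 30.0
```

```bash
python3 st.py; cat > ht.py <<'E'
from h import *
s=arm.state()['tool_pos']
w=snap('wrist');W=cloud(w).reshape(-1,3)
q=W[(abs(W[:,1]-s[1])<26)&(W[:,2]>s[2]-10)&(W[:,2]<s[2]+26)&(W[:,2]>26)&(W[:,0]>s[0]-70)&(W[:,0]<s[0]+70)]
for x in range(int(s[0])-60,int(s[0])+64,8):
    k=q[abs(q[:,0]-x)<1.5]
    if len(k)>8: print(x,len(k),np.percentile(k[:,2],90).round(1),k[:,1].min().round(1),k[:,1].max().round(1))
for n in ('wrist','scene'):
    if n=='scene': W=cloud(snap(n)).reshape(-1,3)
    k=W[(W[:,0]>430)&(W[:,0]<640)&(W[:,1]<-400)&(W[:,1]>-580)&(W[:,2]>14.5)&(W[:,2]<19.5)]
    if len(k)>10: print(n,[np.round(t,1) for t in cv2.minAreaRect(k[:,:2].astype(np.float32))],len(k))
E
python3 ht.py
```

```text
46.1 q [ 0.39  0.69  0.58  1.33 -0.38  1.26 -0.67] tcp [ 526.5 -529.8   78. ] y [-0.09  -0.996 -0.019] z [-0.007  0.019 -1.   ] grasp [ 526.6 -530.2   97. ] F [-0.1 -0.4 -1.5] gap 17.3 29.982946515083313
490 171 95.1 -535.8 -517.7
498 137 95.0 -534.5 -519.3
522 216 94.9 -539.2 -521.3
530 234 96.0 -540.1 -521.9
538 668 101.1 -547.4 -513.8
546 221 94.5 -541.0 -523.3
554 238 94.7 -541.5 -524.1
562 441 99.8 -549.7 -518.0
570 960 98.7 -548.0 -518.9
wrist [array([ 568.6, -520.3]), array([ 99.5, 148.8]), np.float64(82.9)] 3339
scene [array([ 549.5, -516.8]), array([100.4, 194.1]), np.float64(82.1)] 302
```

Request:
{"fn": "carry_out", "kwargs": {
  "deltas": [
    [0,-0.3,-1.5,0,0,0],
    [0,0,-1.5,0,0,0],
    [0,0,-1.5,0,0,0],
    [0,0,-1.1,0,0,0],
    [0,0,0,0,0,0],
    [0,0,0,0,0,0]
  ]
}}

```text
time: 46.75
tool_pos: [525.7, -534.4, 21.7]
orientation: [-0.009, 0.999, -0.046, -0.004]
force: [-0.4, -0.1, -2.4]
finger_gap: 17.2
finger_force: 30.0
```

```bash
python3 st.py; python3 ht.py
```

```text
46.8 q [ 0.4   0.74  0.56  1.36 -0.41  1.17 -0.65] tcp [ 525.7 -534.4   21.7] y [-0.092 -0.996 -0.017] z [-0.006  0.018 -1.   ] grasp [ 525.8 -534.8   40.7] F [-0.4 -0.1 -2.4] gap 17.2 29.982958137989044
489 164 38.7 -540.2 -522.2
497 132 38.7 -539.6 -523.7
521 211 38.8 -543.7 -525.8
529 236 40.2 -544.7 -526.4
537 627 45.0 -553.4 -518.2
545 240 38.5 -545.6 -527.8
553 230 38.3 -546.1 -528.7
561 425 43.5 -554.3 -522.6
569 756 42.7 -552.8 -523.6
wrist [array([ 554.9, -516. ]), array([ 98.2, 186.8]), np.float64(80.4)] 5195
scene [array([ 545.7, -518. ]), array([ 99.8, 183.2]), np.float64(84.2)] 258
```

Request:
{"fn": "carry_out", "kwargs": {
  "deltas": [
    [0,0.15,-0.2,0,0,0],
    [0,0,0,0,0,0]
  ]
}}

```text
time: 47.02
tool_pos: [526.8, -533.8, 22.2]
orientation: [-0.008, 0.999, -0.046, -0.002]
force: [0.2, 0.9, -2.8]
finger_gap: 16.7
finger_force: 30.0
```

Request:
{"fn": "carry_out", "kwargs": {
  "deltas": [
    [0,0,0,0,0,0],
    [0,0,0,0,0,0],
    [0,0,0,0,0,0],
    [0,0,0,0,0,0],
    [0,0,2,0,0,0],
    [0,0,3,0,0,0],
    [-1,1,3,0,0,0],
    [-2,2,3,0,0,0],
    [-3,2.5,3,0,0,0],
    [0,0,0,0,0,0],
    [0,0,0,0,0,0]
  ],
  "grip": 0.33
}}

```text
time: 47.93
tool_pos: [471.0, -483.3, 160.0]
orientation: [-0.007, 0.999, -0.047, -0.0]
force: [1.1, 1.2, 0.4]
finger_gap: 29.1
finger_force: 0.0
```

```bash
python3 st.py; python3 - <<'E'
from h import *
w=snap('wrist','w9.png')
W=cloud(w).reshape(-1,3)
k=W[(W[:,0]>440)&(W[:,0]<620)&(W[:,1]<-400)&(W[:,1]>-580)&(W[:,2]>23)&(W[:,2]<45)]
print('bolt',len(k),[np.round(t,1) for t in cv2.minAreaRect(k[:,:2].astype(np.float32))] if len(k)>10 else 0)
E
```

```text
47.9 q [ 0.3   0.47  0.64  1.47 -0.29  1.3  -0.7 ] tcp [ 471.  -483.3  160. ] y [-0.093 -0.996 -0.014] z [ 0.     0.014 -1.   ] grasp [ 471.  -483.6  179. ] F [1.1 1.2 0.4] gap 29.1 0.0
bolt 1254 [array([ 526.9, -536. ]), array([26.6, 84.7]), np.float64(86.5)]
```

View pics/w9.png

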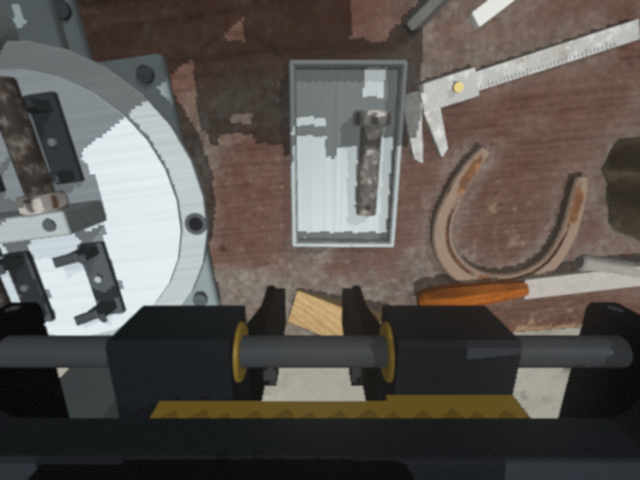

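The first drilled bolt lies in the right half of the tray, at (372,160). Fetching the second.

Request:
{"fn": "carry_out", "kwargs": {
  "deltas": [
    [-0.3,2.8,1,0,0,4],
    [-0.3,2.8,0,0,0,4],
    [-0.3,2.8,0,0,0,0],
    [-0.3,2.8,0,0,0,0],
    [-0.3,2.8,0,0,0,0],
    [-0.2,2.8,0,0,0,0],
    [0,2.8,0,0,0,0],
    [0,2.8,0,0,0,0],
    [0,2.8,0,0,0,0],
    [0,0,0,0,0,0],
    [0,0,0,0,0,0]
  ],
  "grip": 0.38
}}

```text
time: 48.9
tool_pos: [454.9, -228.8, 165.9]
orientation: [-0.008, 1.0, 0.026, -0.004]
force: [-0.0, -0.3, -0.3]
finger_gap: 32.9
finger_force: 0.0
```

```bash
python3 st.py; python3 sh.py
```

```text
48.9 q [-0.08  0.07  0.53  1.88 -0.05  1.22 -1.06] tcp [ 454.9 -228.8  165.9] y [ 0.052 -0.999 -0.016] z [-0.008  0.016 -1.   ] grasp [ 455.  -229.1  184.9] F [-0.  -0.3 -0.3] gap 32.9 0.0
-297 [(508, 90.6, -297.0)]
-231 [(412, 87.6, -233.0), (420, 88.5, -233.0), (428, 88.2, -232.6), (436, 88.2, -232.2), (444, 88.0, -232.0), (452, 88.1, -231.7), (460, 88.0, -231.2), (468, 88.1, -230.8), (476, 88.1, -230.7), (484, 88.1, -230.4), (492, 93.6, -231.0), (500, 91.8, -230.8), (508, 90.9, -231.0)]
rim [568, 55, 72, 194, 1835] [array([ 522.9, -473.1]), array([164.4,  61.6]), np.float64(17.9)] 17.896678061961836
```

Request:
{"fn": "carry_out", "kwargs": {
  "deltas": [
    [0,-0.35,-2,0,0,0],
    [0,0,-2,0,0,0],
    [0,0,-2,0,0,0],
    [0,0,-2,0,0,0],
    [0,0,-1.8,0,0,0],
    [0,0,0,0,0,0],
    [0,0,0,0,0,0]
  ]
}}

```text
time: 49.53
tool_pos: [453.1, -235.4, 68.0]
orientation: [-0.008, 1.0, 0.023, -0.005]
force: [-0.0, 0.3, 0.3]
finger_gap: 32.8
finger_force: 0.0
```

Request:
{"fn": "carry_out", "kwargs": {
  "deltas": [
    [0,0,0,0,0,0],
    [0,0,0,0,0,0],
    [0,0,0,0,0,0],
    [0,0,0,0,0,0],
    [0,0,0,0,0,0]
  ],
  "grip": 0
}}

```text
time: 49.95
tool_pos: [454.7, -231.4, 70.0]
orientation: [-0.01, 1.0, 0.024, -0.003]
force: [-1.1, 5.9, 3.4]
finger_gap: 17.2
finger_force: 30.0
```

Request:
{"fn": "carry_out", "kwargs": {
  "deltas": [
    [0,0,0.5,0,0,0],
    [0,0,1,0,0,0],
    [0,0,2,0,0,0],
    [0,0,3,0,0,0],
    [0,0,3,0,0,0],
    [0,0,2,0,0,0],
    [0,0,0,0,0,0]
  ]
}}

```text
time: 50.53
tool_pos: [456.9, -236.4, 189.9]
orientation: [-0.006, 1.0, 0.023, 0.002]
force: [-0.2, -1.3, -1.4]
finger_gap: 17.3
finger_force: 30.0
```

Request:
{"fn": "carry_out", "kwargs": {
  "deltas": [
    [0,-3,0,0,0,0],
    [0,-3,0,0,0,0],
    [0,-3,0,0,0,0],
    [0,-3,0,0,0,0],
    [0,-3,0,0,0,0],
    [0,-3,0,0,0,0],
    [0,-3,0,0,0,0],
    [0,-2.3,0,0,0,-4],
    [0,0,0,0,0,-4],
    [0,0,0,0,0,0],
    [0,0,0,0,0,0]
  ]
}}

```text
time: 51.45
tool_pos: [453.6, -466.9, 183.1]
orientation: [-0.008, 0.999, -0.045, -0.003]
force: [-0.2, -0.1, -1.8]
finger_gap: 16.9
finger_force: 30.0
```

```bash
python3 st.py; cat > tr.py <<'E'
from h import *
w=snap('wrist');W=cloud(w).reshape(-1,3)
for a,b in ((14.5,20),(23,45)):
    sel=(W[:,0]>440)&(W[:,0]<640)&(W[:,1]<-400)&(W[:,1]>-590)&(W[:,2]>a)&(W[:,2]<b)
    m=(sel.reshape(480,640)*255).astype(np.uint8)
    m=cv2.morphologyEx(m,cv2.MORPH_CLOSE,np.ones((3,3)))
    n,l,s,_=cv2.connectedComponentsWithStats(m)
    for i in range(1,n):
        if s[i,4]>200:
            P=W[((l==i).reshape(-1))&sel]; print(a,s[i].tolist(),[np.round(t,1) for t in cv2.minAreaRect(P[:,:2].astype(np.float32))])
E
python3 tr.py; sed -i 's/for n in (.wrist.,.scene.):/for n in ():/' ht.py; python3 ht.py
```

```text
51.5 q [ 0.25  0.41  0.68  1.51 -0.27  1.33 -0.7 ] tcp [ 453.6 -466.9  183.1] y [-0.091 -0.996 -0.016] z [-0.006  0.017 -1.   ] grasp [ 453.7 -467.2  202.1] F [-0.2 -0.1 -1.8] gap 16.9 29.99177187681198
14.5 [309, 39, 113, 182, 3277] [array([ 531.5, -514.6]), array([ 93.6, 153.1]), np.float64(84.4)]
14.5 [371, 104, 8, 86, 293] [array([ 520.2, -525.8]), array([ 5. , 73.3]), np.float64(87.1)]
23 [372, 87, 33, 90, 1288] [array([ 531.9, -535.1]), array([26.9, 73.6]), np.float64(84.2)]
410 11 199.5 -470.4 -465.2
418 173 201.3 -472.0 -454.2
426 144 201.3 -471.4 -455.8
450 220 201.4 -475.5 -457.7
458 246 201.5 -476.5 -458.4
466 563 206.4 -476.8 -450.1
474 238 200.8 -477.3 -459.7
482 231 200.8 -478.3 -460.6
490 452 206.2 -485.9 -454.3
498 882 204.6 -484.0 -454.9
```

Request:
{"fn": "carry_out", "kwargs": {
  "deltas": [
    [1.8,-0.7,-1,0,0,0],
    [1.8,-0.7,-1,0,0,0],
    [1.8,-0.7,-1,0,0,0],
    [1.8,-0.63,-1,0,0,0],
    [0,0,-2.5,0,0,0],
    [0,0,-2.5,0,0,0],
    [0,0,-2.5,0,0,0],
    [0,0,0,0,0,0],
    [0,0,0,0,0,0]
  ]
}}

```text
time: 52.3
tool_pos: [525.9, -492.4, 67.7]
orientation: [-0.009, 0.999, -0.045, -0.004]
force: [-0.1, -0.6, -2.3]
finger_gap: 17.1
finger_force: 30.0
```

```bash
python3 st.py;python3 ht.py; python3 tr.py
```

```text
52.3 q [ 0.31  0.65  0.61  1.42 -0.39  1.21 -0.69] tcp [ 525.9 -492.4   67.7] y [-0.09  -0.996 -0.018] z [-0.006  0.019 -1.   ] grasp [ 526.1 -492.8   86.7] F [-0.1 -0.6 -2.3] gap 17.1 29.990857243537903
489 164 85.6 -498.2 -480.3
497 155 85.5 -497.7 -481.2
521 208 85.4 -501.4 -483.7
529 234 85.9 -502.5 -484.6
537 696 91.1 -511.4 -476.2
545 226 85.2 -503.5 -485.9
553 239 85.1 -504.0 -486.8
561 435 90.3 -512.1 -480.6
569 987 89.5 -511.2 -480.9
14.5 [270, 134, 159, 171, 3908] [array([ 553.2, -516.5]), array([ 93.6, 110.4]), np.float64(84.3)]
14.5 [359, 220, 9, 95, 353] [array([ 522.4, -526.8]), array([ 4. , 66.5]), np.float64(84.2)]
23 [359, 199, 45, 104, 2244] [array([ 535.5, -536.5]), array([26.6, 68.8]), np.float64(87.3)]
```

Request:
{"fn": "carry_out", "kwargs": {
  "deltas": [
    [0,0.25,-1.5,0,0,0],
    [0,0,-1.5,0,0,0],
    [0,0,-1.1,0,0,0],
    [0,0,-0.6,0,0,0],
    [0,0,0,0,0,0],
    [0,0,0,0,0,0]
  ]
}}

```text
time: 52.9
tool_pos: [525.9, -492.0, 21.8]
orientation: [-0.008, 0.999, -0.046, -0.003]
force: [-0.4, -0.2, -2.8]
finger_gap: 17.2
finger_force: 30.0
```

```bash
python3 st.py;python3 ht.py
```

```text
52.9 q [ 0.31  0.69  0.6   1.46 -0.41  1.14 -0.68] tcp [ 525.9 -492.    21.8] y [-0.092 -0.996 -0.016] z [-0.005  0.016 -1.   ] grasp [ 525.9 -492.3   40.8] F [-0.4 -0.2 -2.8] gap 17.2 29.9907848238945
489 165 39.7 -497.7 -479.7
497 154 39.5 -497.1 -480.7
521 219 39.4 -500.9 -483.4
529 230 39.8 -502.1 -484.0
537 639 45.1 -510.4 -475.6
545 231 39.1 -503.1 -485.4
553 228 39.2 -503.6 -486.3
561 423 44.5 -511.8 -480.4
569 808 43.6 -510.4 -480.5
```

Good: offset about +21 mm. Release gently.

Request:
{"fn": "carry_out", "kwargs": {
  "deltas": [
    [0,0,-0.2,0,0,0],
    [0,0,0,0,0,0]
  ]
}}

```text
time: 53.12
tool_pos: [526.2, -492.3, 20.5]
orientation: [-0.008, 0.999, -0.046, -0.002]
force: [0.5, 0.4, -0.7]
finger_gap: 17.2
finger_force: 30.0
```

Request:
{"fn": "carry_out", "kwargs": {
  "deltas": [
    [0,0,0,0,0,0],
    [0,0,0,0,0,0],
    [0,0,0,0,0,0],
    [0,0,0,0,0,0],
    [0,0,2,0,0,0],
    [0,0,3,0,0,0],
    [-1,0.5,3,0,0,0],
    [-2.5,1,3,0,0,0],
    [-3,1,3,0,0,0],
    [-3,1,2,0,0,0],
    [0,0,0,0,0,0]
  ],
  "grip": 0.28
}}

```text
time: 54.03
tool_pos: [427.3, -460.3, 184.7]
orientation: [-0.006, 0.999, -0.049, -0.0]
force: [-0.5, -2.5, 0.2]
finger_gap: 24.2
finger_force: 0.0
```

```bash
python3 st.py; python3 tr.py; python3 - <<'E'
from h import *
w=snap('wrist')['color'];b=snap('side')['color'];a=snap('scene')['color']
v=np.vstack([np.hstack([w[0:300,150:550],a[150:350,260:520].repeat(1,0)[:200].__array__() if 0 else cv2.resize(a[180:330,270:470],(400,300))]),np.hstack([cv2.resize(b[220:370,200:400],(400,300)),cv2.resize(a[230:330,400:533],(400,300))])])
cv2.imwrite('pics/fin.png',v[:,:,::-1])
W=cloud(dict(np.load('/tmp/scene.npz'))).reshape(-1,3)
k=W[(abs(W[:,2]-107)<12)&(W[:,0]>500)&(W[:,0]<555)&(W[:,1]<-105)&(W[:,1]>-175)];print('knob top',np.percentile(k[:,2],90))
for y in(-228,-294):
    k=W[(W[:,0]>535)&(W[:,0]<610)&(abs(W[:,1]-y)<13)&(W[:,2]>75)&(W[:,2]<100)];print('rear',y,[np.percentile(k[abs(k[:,0]-x)<6][:,2],95).round(1) for x in(545,560,575,590,600) if (abs(k[:,0]-x)<6).sum()>3],k[:,0].max())
E
```

```text
54.0 q [ 0.23  0.35  0.71  1.58 -0.24  1.31 -0.7 ] tcp [ 427.3 -460.3  184.7] y [-0.098 -0.995 -0.012] z [ 0.001  0.012 -1.   ] grasp [ 427.3 -460.6  203.7] F [-0.5 -2.5  0.2] gap 24.2 0.0
14.5 [312, 3, 115, 190, 3605] [array([ 531.7, -514.7]), array([ 93.3, 153.5]), np.float64(84.3)]
14.5 [373, 55, 11, 106, 352] [array([ 526.4, -526.1]), array([ 7.8, 86. ]), np.float64(89.1)]
14.5 [330, 91, 6, 75, 224] [array([ 514.1, -484.2]), array([ 4.5, 62.6]), np.float64(85.9)]
23 [376, 51, 33, 91, 1418] [array([ 534.1, -534.5]), array([26.7, 69.8]), np.float64(82.6)]
23 [326, 58, 33, 101, 1399] [array([ 528.5, -493.2]), array([26.7, 79.6]), np.float64(84.8)]
knob top 110.96914223167767
rear -228 [np.float64(89.6), np.float64(89.4), np.float64(89.2), np.float64(89.0), np.float64(89.1)] 607.9657730157855
rear -294 [np.float64(89.1), np.float64(89.7), np.float64(89.4), np.float64(89.6), np.float64(89.9)] 607.4022762240799
```

View pics/fin.png

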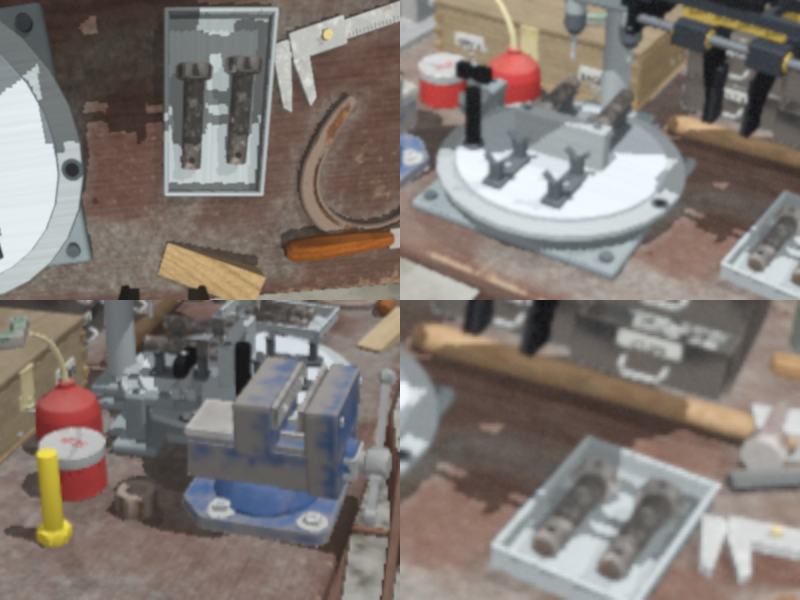

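Both drilled bolts lie in the tray, the plain bolts are seated at the rear (tips at x about 607, as expected), the knob is home and the bystanders are untouched.

```bash
python3 -c "
from plant import arm
print(arm.hand_in())"
```

```text
the job is handed in; nothing more can be done
None
```

I handed the job in at 54 s: both plain bolts are seated and swung to the rear, the table is locked by the knob in the other index hole, and both drilled bolts are in the tray. The grease tin, big nut and yellow look-alike were not touched.

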